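# Open and load the tall specimen pots into the sampler

## Robot

A 6-joint arm with a two-finger parallel gripper is mounted at the origin on the work surface. World frame = base frame: x ahead of the robot, y to its left, z up, the work surface at z = 0. Lengths are in m, angles in rad, forces in N, time in s.
With the tool pointing down it reaches from about 0.35 to 0.775 m from the base axis. Payload 5.5 kg.
Tool frame: the origin (TCP) lies midway between the tips of the shut fingers; the grasp point (between the pads) lies 19 mm behind it (manip.grasp_offset is the distance from the TCP to the grasp point, in m); z points along the fingers, y is the line along which they close (so a half turn about z gives the same grasp; the last joint's range is limited). The gripper opens to 85 mm and grips with 20 to 120 N. Pads are 22 mm wide; open, the fingers measure 114 mm over their backs; the gripper's body (76 mm by 85 mm) begins 54 mm behind the grasp point. The pads swing forward as they close: fully open they stand 13 mm farther back than shut.
Start: joints at [1.182, 0.313, 0.046, 1.304, 0, 1.431], TCP at [0.142, 0.557, 0.231] pointing down, gripper open.
Joint ranges: [-2.76, 2.76], [-0.86, 1.69], [-1.03, 1.26], [-2.2, 2.34], [-1.47, 1.5], [-3.14, 3.14]. Speed limits (rad/s): [2.57, 2.57, 3.14, 3.14, 3.14, 3.14].

## Interface

Orientations are given as a 3x3 rotation matrix whose columns are the frame's x, y, z axes.
In Python, from cell import manip gives the robot as it stands.
- The arm moves only by the tool arm_command, never from a script. Its argument "motion" is one flat list of numbers, 5 for each row, row after row: the opening, from -1 (shut) to 1 (fully open), then the shift along the tool's x, y, z in units of 0.2 m (1.0 is 0.2 m), then the turn about the tool's z in units of 360 degrees (1.0 is 360 degrees). In form: [hand, x, y, z, roll, hand, x, y, z, roll, ...]. A call has exactly 10 rows; each row is the pose to reach, as a shift and turn from the pose commanded when the call began, along the tool's axes at that moment, turning the shorter way round; what a row does not reach only later rows make up. A row lasts 1/10 s, in which the tool goes at most 50 mm and 8.59 degrees, less where a joint would pass 70% of its speed; a pose out of reach is approached as far as the arm can. A call with a number of a shift or a turn outside -1 to 1 is refused whole. A call with a gripper value outside its range is refused whole. The fingers move at their own pace and stop on an object; "grip_force" is the grip in N (left out, the last holds). Time passes only in rows, so rows that repeat a pose let the fingers close, or fill a call up. It gives the time, the measured TCP pose, the force, the opening and the grip force at its end, in the units of the state.
- manip.observe(): the state, without advancing time (a new reading comes with each control period).
- manip.snapshot(name): name is "scene" or "side" or "wrist"; returns a dict with "color" (420x560x3 uint8, blue, green, red), "intrinsics" (3x3 intrinsics, pixels), "distortion" ([k1, k2, p1, p2, k3] as OpenCV has them; the pictures are not rectified), "xyz" and "rotation" of the camera in the world. Camera axes: x right, y down, z forward; pixel columns grow to the right and rows downward; lengths in m; the calibration is good to about 2 mm. A picture is of the moment at which its call begins. There is no depth.
- manip.sign_off(): hands the job in; it is judged then, once.
The state is a dict: "time_s": time; "qpos": joint angles; "dq": joint speeds; "joint_torque": joint torques, N m; "tool_pos": TCP position; "tcp_rot": TCP orientation; "ft_force": force on the tool from outside, world axes, zero at the start; "torque": the same for the moment, N m; "width": finger opening in m; "grip_force": force on a finger pad.
Only numpy, scipy, OpenCV 4.12 (cv2) and the standard library are available. Lean on these libraries where they do the work, as an engineer would, in place of code of your own. Each camera call takes 0.05 s, during which the arm holds its last target. There are 200 camera calls.

## Task

Take the loose lids off the tall specimen pots (one of the three may already be open) and lay the lids flat in the grey lid tray, and stand all three open tall pots upright on the sampler's deck; leave the short pots shut where they stand. Once all the tall pots are loaded, pick up the stylus and push the recessed start button on the sampler's front fully in with its tip, then lay the stylus back flat along the middle of its rubber mat. Do not disturb the marker or the loose tube.

Things in the scene. Friction and masses are not known exactly. Their poses are not given: they have to be found in the camera images.
- pot1: tall off-white specimen pot (open cup), outer diameter 54 mm, 78 mm high, walls 2.5 mm, about 70 g, half-round paper label; origin at the centre of its underside, z up its axis. Starts standing on the bench, either already open or with its lid loosely on (top of the lid then 92 mm above the bench)
- pot2: tall off-white specimen pot (open cup), outer diameter 54 mm, 78 mm high, walls 2.5 mm, about 70 g, half-round paper label; origin at the centre of its underside, z up its axis. Starts standing on the bench, either already open or with its lid loosely on (top of the lid then 92 mm above the bench)
- pot3: tall off-white specimen pot (open cup), outer diameter 54 mm, 78 mm high, walls 2.5 mm, about 70 g, half-round paper label; origin at the centre of its underside, z up its axis. Starts standing on the bench, either already open or with its lid loosely on (top of the lid then 92 mm above the bench)
- lid1: yellow push-on lid of tall pot 1: a disc 62 mm across and 14 mm thick with a 44 mm spigot 6 mm deep beneath it that sits loosely in the pot's mouth; lifts straight off. Origin at the centre of the spigot's underside, z towards the lid's top (20 mm from the origin). Lying on a surface it stands on its spigot. 25 g. None if it is absent (its pot starts already open)
- lid2: yellow push-on lid of tall pot 2: a disc 62 mm across and 14 mm thick with a 44 mm spigot 6 mm deep beneath it that sits loosely in the pot's mouth; lifts straight off. Origin at the centre of the spigot's underside, z towards the lid's top (20 mm from the origin). Lying on a surface it stands on its spigot. 25 g. None if it is absent (its pot starts already open)
- lid3: yellow push-on lid of tall pot 3: a disc 62 mm across and 14 mm thick with a 44 mm spigot 6 mm deep beneath it that sits loosely in the pot's mouth; lifts straight off. Origin at the centre of the spigot's underside, z towards the lid's top (20 mm from the origin). Lying on a surface it stands on its spigot. 25 g. None if it is absent (its pot starts already open)
- short1: short look-alike pot, same plastic and 54 mm diameter but only 48 mm high, shut with a lid like the others (top of the lid 62 mm above the bench); origin at the centre of its underside. To be left shut where it stands
- short2: short look-alike pot, same plastic and 54 mm diameter but only 48 mm high, shut with a lid like the others (top of the lid 62 mm above the bench); origin at the centre of its underside. To be left shut where it stands
- shortlid1: yellow lid of short pot 1, made like the tall pots' lids; stays on
- shortlid2: yellow lid of short pot 2, made like the tall pots' lids; stays on
- tray: fixed shallow grey tray for lids, on the bench between robot and sampler: 130 mm (its x) by 250 mm (its y) outside, walls 4 mm thick and 16 mm high, inner floor 4 mm above the bench; origin at the centre of its underside
- sampler: fixed white bench sampler; origin on the bench under the deck's middle ring mark, x away from the robot, y to the left. Deck: flat grey plate, x = -75 to 85 mm, y = -150 to 140 mm, top 12 mm above the bench; ring marks at y = -90, 0, 90 mm are a guide only. Housing 110 mm high behind it from x = 85 mm; console 110 mm high at the right, y = -250 to -150 mm, front face at x = -45 mm
- button_mouth (a point): centre of the mouth of the square recess (26 by 26 mm) that holds the start button, in the console's front face towards the robot, 60 mm above the bench, mid-width of the console (sampler y = -200 mm), right below a black 30 mm line on the console's top; its x axis (the sampler's x) points into the recess
- button_face (a point): centre of the face of the round grey start button (20 mm across), 10 mm inside the recess when not pressed; moves with the button. x axis points into the recess, the direction of pressing
- start (a joint): travel of the spring start button: 0 m out, 0.006 m fully in; it needs about 1 N to begin and 4.5 N fully in, and springs back
- stylus: push stylus lying on its mat: white square grip 100 mm long and 18 by 18 mm (from x = -75 to 25 mm), then a steel shank ending in an 8 mm round tip at x = 75 mm; 150 mm in all, 50 g; its axis is 9 mm above its underside. Origin under the middle of its length, x axis towards the tip, z up. It starts with the tip pointing roughly away from the robot
- mat: fixed black rubber mat for the stylus, 200 mm (x) by 90 mm (y), 4 mm thick, right of the tray; origin at the centre of its underside
- marker: bystander: white marker pen with black cap, 135 mm long, lying on the bench near the robot; origin at its middle, underneath
- tube: bystander: loose clear tube with yellow cap, 100 mm long, lying near the sampler; origin at its middle, underneath
Not all that is in view belongs to the job. What is shaped like the shortlid1 but purple or red is not meant.

How it is judged:
On the way, in this order (a step that is already met when the one before it is completed fails the run):
1. all three tall pots stand upright on the sampler's deck without lids, and the lids there are lie flat in the lid tray (x of pot1 in the frame of sampler between -0.065 and 0.065 m and y of pot1 in the frame of sampler between -0.125 and 0.125 m and z of pot1 in the frame of sampler between 0.006 and 0.018 m and angle between each of pot1, pot2, pot3's own z axis and vertical below 0.1 rad and linear speed of each of pot1, lid1, pot2, lid2, pot3, lid3 below 0.03 m/s and x of lid1 in the frame of tray between -0.055 and 0.055 m and y of lid1 in the frame of tray between -0.11 and 0.11 m and z of each of lid1, lid2, lid3 in the frame of tray below 0.05 m and angle between the z axis of each of lid1, lid2, lid3 and the z axis of tray, either way round below 0.2 rad and x of pot2 in the frame of sampler between -0.065 and 0.065 m and y of pot2 in the frame of sampler between -0.125 and 0.125 m and z of pot2 in the frame of sampler between 0.006 and 0.018 m and x of lid2 in the frame of tray between -0.055 and 0.055 m and y of lid2 in the frame of tray between -0.11 and 0.11 m and x of pot3 in the frame of sampler between -0.065 and 0.065 m and y of pot3 in the frame of sampler between -0.125 and 0.125 m and z of pot3 in the frame of sampler between 0.006 and 0.018 m and x of lid3 in the frame of tray between -0.055 and 0.055 m and y of lid3 in the frame of tray between -0.11 and 0.11 m), for 0.3 s.
2. the start button is pushed in at least 4.5 mm by the stylus (value of joint start above 0.0045 m and contact force between stylus and sampler above 0.5 N), for 0.1 s.
At the end, for the whole second after the job is handed in: Tall pots upright on the deck (centre within 65 x 125 mm of the middle mark), their lids flat in the tray (within 55 x 110 mm), stylus on its mat (within 30 mm of the middle, 0.3 rad), short pots upright, shut, within 50 mm of their start; button out, all at rest (all of step 1 and x of stylus in the frame of mat between -0.03 and 0.03 m and y of stylus in the frame of mat between -0.03 and 0.03 m and z of stylus in the frame of mat below 0.02 m and angle between the x axis of stylus and the x axis of mat, either way round below 0.3 rad and linear speed of stylus below 0.03 m/s and distance of each of short1, short2 from where it was at the start of the episode below 0.05 m and angle between each of short1, short2's own z axis and vertical below 0.1 rad and horizontal distance between shortlid1 and short1 below 0.008 m and z of shortlid1 in the frame of short1 between 0.036 and 0.047 m and horizontal distance between shortlid2 and short2 below 0.008 m and z of shortlid2 in the frame of short2 between 0.036 and 0.047 m and value of joint start below 0.002 m); the robot touches nothing.
It fails at once if the marker or the loose tube is pushed more than 40 mm (distance of any of marker, tube from where it was at the start of the episode above 0.04 m).
It fails at once if a short pot is opened: its lid moves more than 20 mm from its place on the pot (distance between shortlid1 and short1 above 0.065 m or distance between shortlid2 and short2 above 0.065 m).
Of lid1, lid2, lid3 only 2 to 3 are there at a start; the rules pass over those that are not, and their reading is None.
At some moment in a run one of pot1, pot2, pot3, stylus may be knocked a few centimetres aside while the robot is not near it.
Once in a run the grip may slacken for a moment while it holds something.
It also fails if it takes over 210 s, if anything falls off the work surface, if the arm or the gripper's body presses on something with over 40 N, if the wrist force passes 120 N, or if a joint passes its speed limit or range.

## Working session

There is one attempt and no reset: what is moved stays moved. The work goes in short steps, Python scripts to look and compute and a tool call to move; the robot and the scene stay as the last step left them, time stands still between calls to the robot, and variables do not carry over. Pictures are saved under pics/ and viewed, at most 14 in all, crops included, and the job is handed in when it is done.

Besides the shell and the picture viewer there is one more tool, called after "Request:" as name(argument=value, ...) on one line, values as JSON. arm_command: Moves the arm, as the interface text tells. Shifts and turns lie within -1 to 1; 1 stands for 0.2 m of shift or 360 degrees of turn. Its arguments: {"type":"object","properties":{"motion":{"type":"array"},"grip_force":{"type":"number"}},"required":["motion"]}

```bash
ls; mkdir -p pics; cat > h.py <<'E'
import numpy as np, cv2
from cell import manip
def snap(n,f=None):
    s=manip.snapshot(n)
    if f: cv2.imwrite('pics/'+f,s['color'])
    return s
def ray(s,px):
    u=cv2.undistortPoints(np.array(px,float).reshape(-1,1,2),np.array(s['intrinsics'],float),np.array(s['distortion'],float)).reshape(-1,2)
    d=np.c_[u,np.ones(len(u))]@np.array(s['rotation']).T
    return np.array(s['xyz']),d
def plane(s,px,z):
    o,d=ray(s,px); return o+d*((z-o[2])/d[:,2])[:,None]
def tri(a,pa,b,pb):
    o1,d1=ray(a,pa);o2,d2=ray(b,pb);d1=d1[0];d2=d2[0]
    t=np.linalg.lstsq(np.c_[d1,-d2],o2-o1,rcond=None)[0]
    p,q=o1+d1*t[0],o2+d2*t[1]
    return (p+q)/2,np.linalg.norm(p-q)
def proj(s,P):
    R=np.array(s['rotation']);r=cv2.Rodrigues(R.T)[0];t=-R.T@np.array(s['xyz'])
    return cv2.projectPoints(np.array(P,float).reshape(-1,1,3),r,t,np.array(s['intrinsics'],float),np.array(s['distortion'],float))[0].reshape(-1,2)
E
python3 - <<'E'
from h import *
import pickle
d={n:snap(n) for n in('scene','side')}
pickle.dump(d,open('s0.pkl','wb'))
for n in d: cv2.imwrite(f'pics/{n}0.png',d[n]['color']); print(n,np.round(d[n]['xyz'],3),np.round(d[n]['rotation'],3).tolist(),np.round(d[n]['intrinsics'],1).tolist())
o=manip.observe(); print(o['tool_pos'],np.round(o['tcp_rot'],3).tolist(),o['width'],o['time_s'])
E
```

```text
pics
scene [0.929 0.657 0.725] [[-0.845, 0.342, -0.411], [0.535, 0.534, -0.655], [-0.005, -0.773, -0.634]] [[408.3, 0.0, 279.0], [0.0, 408.3, 211.9], [0.0, 0.0, 1.0]]
side [ 0.354 -0.943  0.742] [[0.992, -0.054, 0.116], [-0.126, -0.58, 0.805], [0.024, -0.813, -0.582]] [[541.0, 0.0, 281.5], [0.0, 541.0, 200.7], [0.0, 0.0, 1.0]]
[0.14143531 0.55684949 0.23050484] [[-0.969, 0.246, -0.001], [0.246, 0.969, -0.002], [0.0, -0.002, -1.0]] 0.08542481707212275 0.1
```

View pics/scene0.png

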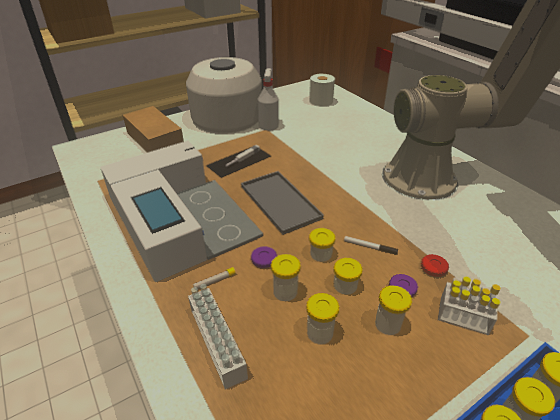

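View pics/side0.png

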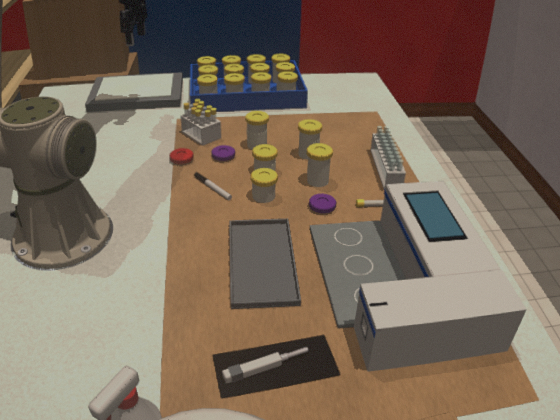

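The five yellow-lidded pots appear in the scene view at (285,267), (322,308) and (396,298), which are tall, and at (322,238) and (348,270), which are short. The side view shows the tall ones at about (319,152), (310,127) and (257,118), and the short ones at (264,178) and (264,153). The purple and red discs, and the lids in the blue crate and the rack, are not part of the job. I'll triangulate lid heights to confirm this.

```bash
cat > m.py <<'E'
from h import *
import pickle
d=pickle.load(open('s0.pkl','rb'))
def blobs(s,lo,hi,amin):
    m=cv2.inRange(cv2.cvtColor(s['color'],cv2.COLOR_BGR2HSV),lo,hi)
    c,_=cv2.findContours(m,cv2.RETR_EXTERNAL,cv2.CHAIN_APPROX_NONE)
    out=[]
    for k in c:
        if cv2.contourArea(k)>amin:
            k=cv2.convexHull(k);M=cv2.moments(k);out.append(((M['m10']/M['m00'],M['m01']/M['m00']),cv2.contourArea(k),k))
    return out
Y=((22,120,90),(35,255,255))
if __name__=='__main__':
    B={n:blobs(d[n],*Y,150) for n in d}
    for a in B['scene']:
        for b in B['side']:
            p,e=tri(d['scene'],a[0],d['side'],b[0])
            if e<.012 and p[0]<.7 and -.05<p[2]<.13: print(np.round(a[0]),np.round(b[0]),a[1],b[1],np.round(p,3),round(e,4))
    # mat and tray contours
    for n in d:
        g=d[n]['color']; hsv=cv2.cvtColor(g,cv2.COLOR_BGR2HSV)
        dark=cv2.inRange(hsv,(0,0,0),(180,255,45))
        c,_=cv2.findContours(dark,cv2.RETR_EXTERNAL,cv2.CHAIN_APPROX_NONE)
        for k in c:
            if cv2.contourArea(k)>800:
                r=cv2.approxPolyDP(cv2.convexHull(k),6,True).reshape(-1,2); P=plane(d[n],r,.004)
                print('dark',n,cv2.contourArea(k),r.tolist(),np.round(P[:,:2],3).tolist())
    # enlarged crops
    a=d['scene']['color'][215:345,230:430]; b=d['side']['color'][95:215,225:345]
    cv2.imwrite('pics/crop0.png',np.hstack([cv2.resize(a,(480,312)),cv2.resize(b,(312,312))]))
    c=d['side']['color'][205:400,200:520]
    cv2.imwrite('pics/crop1.png',cv2.resize(c,(800,488),interpolation=cv2.INTER_CUBIC))
E
python3 m.py
```

```text
[322. 307.] [310. 125.] 764.5 216.5 [0.6   0.287 0.088] 0.0011
[395. 299.] [257. 116.] 699.0 197.5 [0.468 0.348 0.087] 0.0018
[348. 269.] [264. 151.] 532.0 247.0 [0.476 0.217 0.058] 0.0017
[285. 266.] [319. 150.] 568.5 264.0 [0.602 0.159 0.088] 0.0006
[322. 238.] [264. 176.] 416.0 310.0 [0.463 0.105 0.057] 0.0007
dark scene 1195.0 [[526, 0], [512, 25], [446, 6]] [[-2.71, -1.312], [-1.888, -0.908], [-1.92, -1.486]]
dark scene 972.5 [[66, 132], [19, 0], [30, 2], [72, 128]] [[0.883, -0.92], [0.805, -3.687], [0.734, -3.526], [0.857, -0.941]]
dark side 1969.5 [[338, 372], [262, 389], [253, 376], [267, 346], [322, 336]] [[0.533, -0.417], [0.405, -0.436], [0.393, -0.409], [0.422, -0.348], [0.521, -0.336]]
dark side 801.0 [[145, 0], [145, 35], [127, 43], [119, 0]] [[0.014, 1.938], [0.072, 1.337], [0.006, 1.244], [-0.129, 1.972]]
```

View pics/crop0.png

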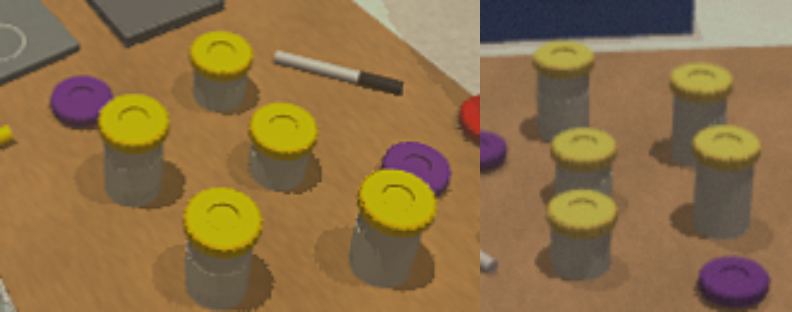

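View pics/crop1.png

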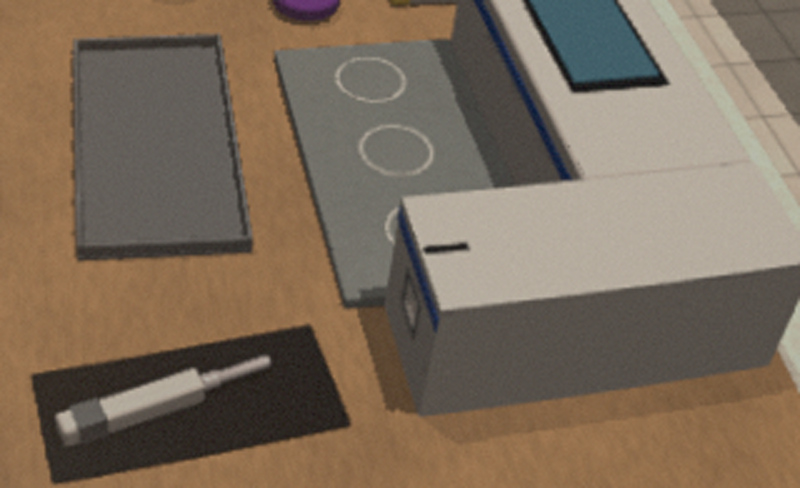

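The crops confirm it. The three tall pots are at scene (285,266), (322,307) and (395,299), with lid-disc heights near 0.087 m. The two short ones are at 0.057 m. All three tall pots are lidded. Crop 1 gives tray corners, mat corners, ring marks, console and stylus pixels, so I'll convert those to positions.

```bash
cat > m2.py <<'E'
from h import *
import pickle
d=pickle.load(open('s0.pkl','rb')); S,C=d['side'],d['scene']
f=lambda L:[(200+x/2.5-.3,205+y/2.5-.3) for x,y in L]
def show(n,L,z): print(n,np.round(plane(S,f(L),z)[:,:2],3).tolist())
show('tray top corners FL,BL,BR,FR',[(75,40),(220,36),(251,240),(77,248)],.016)
show('mat',[(33,375),(310,326),(348,424),(54,482)],.004)
show('deck front corners',[(276,52),(345,303)],.012)
show('rings',[(370,80),(396,150)],.012)
show('console top front',[(404,197),(437,310)],.110)
show('line',[(425,249),(467,246)],.110)
show('recess',[(410,305)],.06)
show('stylus tail,tip',[(66,425),(268,360)],.013)
print('scene rings',np.round(plane(C,[(200.5,198),(214,214.5),(229,233)],.012)[:,:2],3).tolist())
for a,b in (((200.5,198),None),((229,233),(370,80)),((214,214.5),(396,150))):
    if b: print(tri(C,a,S,f([b])))
# stylus in scene, bright on dark: PCA
for s,n,(x0,x1,y0,y1) in ((S,'side',(215,315,340,390)),(C,'scene',(215,265,142,172))):
    g=cv2.cvtColor(s['color'],cv2.COLOR_BGR2GRAY); m=np.zeros_like(g); m[y0:y1,x0:x1]=(g[y0:y1,x0:x1]>110)
    k,l,st,ce=cv2.connectedComponentsWithStats(m); i=1+np.argmax(st[1:,4]); yx=np.argwhere(l==i)[:,::-1].astype(float)
    v=cv2.fitLine(yx.astype(np.float32),cv2.DIST_L2,0,.01,.01).ravel(); t=(yx-v[2:])@v[:2]
    e=[v[2:]+v[:2]*t.min(),v[2:]+v[:2]*t.max()]; print(n,st[i],np.round(e,1).tolist(),np.round(plane(s,e,.014),3)[:,:2].tolist())
E
python3 m2.py
```

```text
tray top corners FL,BL,BR,FR [[0.377, -0.005], [0.504, -0.011], [0.493, -0.258], [0.365, -0.254]]
mat [[0.329, -0.358], [0.524, -0.335], [0.534, -0.421], [0.339, -0.446]]
deck front corners [[0.55, -0.034], [0.551, -0.323]]
rings [[0.624, -0.08], [0.625, -0.169]]
console top front [[0.583, -0.319], [0.58, -0.419]]
line [[0.586, -0.368], [0.614, -0.368]]
recess [[0.581, -0.371]]
stylus tail,tip [[0.349, -0.409], [0.488, -0.369]]
scene rings [[0.624, -0.256], [0.624, -0.167], [0.623, -0.077]]
(array([ 0.62357681, -0.0783277 ,  0.01120927]), np.float64(0.001779694423481616))
(array([ 0.62448809, -0.16786871,  0.01146468]), np.float64(0.0024023232032744824))
side [215 340  75  14 529] [[214.4, 346.4], [289.0, 339.7]] [[0.333, -0.349], [0.461, -0.346]]
scene [215 142  50  24 607] [[213.9, 151.7], [264.4, 144.7]] [[0.483, -0.467], [0.316, -0.414]]
```

Measured positions:

| Item | Position (x, y) | Yaw |
|---|---|---|
| Tall pot A | (0.602, 0.159) | – |
| Tall pot B | (0.600, 0.287) | – |
| Tall pot C | (0.468, 0.348) | – |
| Sampler origin | (0.6245, -0.168) | ≈ 0 |
| Tray centre | (0.435, -0.132) | -0.045 |
| Mat centre | (0.432, -0.390) | 0.12 |

I'll turn the tool so that its y points along world x and its x along world y, then go above pot A.

Request:
arm_command(motion=[1,-0.2,0,0,0.02,1,-0.4,0,0,0.045,1,-0.6,0,0,0.07,1,-0.8,0,0,0.095,1,-0.95,0,0,0.12,1,-0.95,0,0,0.145,1,-0.95,0,0,0.17,1,-0.95,0,0,0.19,1,-0.95,0,0,0.2103,1,-0.95,0,0,0.2103], grip_force=40)

```text
time_s: 1.1
tool_pos: [0.3257, 0.5103, 0.2307]
tcp_rot: [[-0.0, 1.0, -0.001], [1.0, 0.0, -0.001], [-0.001, -0.001, -1.0]]
ft_force: [0.3, 0.1, 0.0]
width: 0.0855
grip_force: 0.0
```

Request:
arm_command(motion=[1,-0.15,0.15,0,0,1,-0.3,0.3,0,0,1,-0.45,0.45,0,0,1,-0.6,0.6,0,0,1,-0.75,0.75,0,0,1,-0.9,0.87,0,0,1,-0.95,0.87,0,0,1,-0.95,0.87,0,0,1,-0.95,0.87,0,0,1,-0.95,0.87,0,0])

```text
time_s: 2.1
tool_pos: [0.499, 0.3218, 0.2314]
tcp_rot: [[-0.003, 1.0, -0.0], [1.0, 0.003, 0.0], [0.0, -0.0, -1.0]]
ft_force: [-0.4, 0.4, 0.5]
width: 0.0849
grip_force: 0.0
```

Request:
arm_command(motion=[1,-0.15,0.1,0,0,1,-0.3,0.2,0,0,1,-0.45,0.3,0,0,1,-0.6,0.4,0,0,1,-0.7,0.5,0,0,1,-0.8,0.5,0,0,1,-0.8,0.5,0,0,1,-0.8,0.5,0,0,1,-0.8,0.5,0,0,1,-0.8,0.5,0,0])

```text
time_s: 3.1
tool_pos: [0.5996, 0.1622, 0.2315]
tcp_rot: [[-0.003, 1.0, 0.0], [1.0, 0.003, 0.0], [0.0, 0.0, -1.0]]
ft_force: [-0.1, -0.2, -0.1]
width: 0.0855
grip_force: 0.0
```

```bash
python3 - <<'E'
from h import *
from m import blobs,Y
o=manip.observe(); print(o['tool_pos'],np.round(o['tcp_rot'],3).tolist(),o['width'],o['time_s'],o['qpos'],manip.grasp_offset)
s=snap('wrist','w1.png'); print(np.round(s['xyz'],3),np.round(s['rotation'],2).tolist())
for b in blobs(s,*Y,150): print(b[0],b[1],plane(s,[b[0]],.085))
E
```

```text
[0.59956172 0.16216285 0.23148828] [[-0.003, 1.0, 0.0], [1.0, 0.003, 0.0], [0.0, 0.0, -1.0]] 0.08546438521405265 3.1 [1.34847349e-01 4.04888789e-01 1.78854792e-01 1.34446760e+00
 2.87170862e-04 1.70284851e+00] 0.0187
[0.598 0.241 0.374] [[1.0, 0.0, 0.0], [0.0, -0.95, -0.31], [-0.0, 0.31, -0.95]]
(344.61732456140345, 270.9703947368421) 152.0 [[0.66276827 0.0841706  0.085     ]]
(157.5454252784753, 241.46764535445237) 2588.5 [[0.47326282 0.11647579 0.085     ]]
(284.2125646278412, 203.2719734660033) 3417.0 [[0.60008706 0.15671323 0.085     ]]
(157.1792235691269, 137.3652498593422) 3258.5 [[0.485021  0.2184441 0.085    ]]
(282.6230174081238, 53.81353965183752) 5170.0 [[0.59814794 0.28705739 0.085     ]]
(121.47815820543093, 7.340417158598976) 847.0 [[0.46689289 0.32256528 0.085     ]]
```

View pics/w1.png

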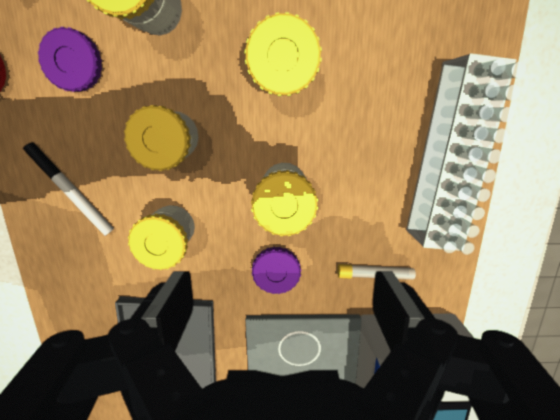

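The wrist view shows lid A at (284,203), the purple disc at (276,270), which I leave, and the tube at (375,271), which is clear. Next I descend on lid A and close.

Request:
arm_command(motion=[1,-0.02,0.007,0.2,0,1,-0.02,0.007,0.4,0,1,-0.02,0.007,0.6,0,1,-0.02,0.007,0.75,0,1,-0.02,0.007,0.825,0,1,-0.02,0.007,0.825,0,-1,-0.02,0.007,0.825,0,-1,-0.02,0.007,0.825,0,-1,-0.02,0.007,0.825,0,-1,-0.02,0.007,0.825,0], grip_force=35)

```text
time_s: 4.15
tool_pos: [0.6028, 0.1571, 0.0682]
tcp_rot: [[-0.001, 1.0, 0.004], [1.0, 0.001, 0.001], [0.001, 0.004, -1.0]]
ft_force: [-0.0, -0.3, 5.8]
width: 0.0613
grip_force: 38.2
```

Request:
arm_command(motion=[-1,0,0,0,0,-1,0,0,0,0,-1,0,0,-0.03,0,-1,0,0,-0.08,0,-1,0,0,-0.15,0,-1,0,0,-0.25,0,-1,0,0,-0.35,0,-1,0,0,-0.45,0,-1,0,0,-0.45,0,-1,0,0,-0.45,0])

```text
time_s: 5.15
tool_pos: [0.6017, 0.1567, 0.1567]
tcp_rot: [[-0.001, 1.0, 0.001], [1.0, 0.001, 0.0], [0.0, 0.001, -1.0]]
ft_force: [-0.1, 0.4, -0.1]
width: 0.0608
grip_force: 37.9
```

```bash
python3 - <<'E'
from h import *
a=snap('scene')['color'][180:340,200:420]; b=snap('side')['color'][60:230,220:400]
snap('wrist','w2.png')
cv2.imwrite('pics/c2.png',np.hstack([cv2.resize(a,(440,320)),cv2.resize(b,(339,320))]))
E
```

```text
(no output)
```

View pics/c2.png

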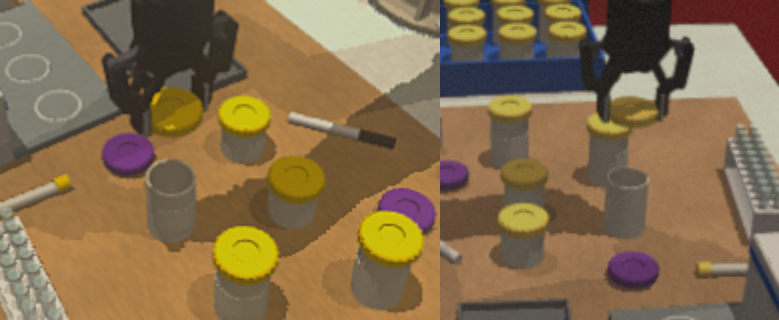

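Lid A is held, with the pot open beneath it at crop (170,200). I'll carry the lid to the near-right tray slot.

Request:
arm_command(motion=[-1,-0.15,-0.08,0,0,-1,-0.3,-0.16,0,0,-1,-0.45,-0.25,0,0,-1,-0.6,-0.33,0,0,-1,-0.75,-0.4,0,0,-1,-0.85,-0.45,0,0,-1,-0.9,-0.5,0,0,-1,-0.9,-0.5,0,0,-1,-0.9,-0.5,0,0,-1,-0.9,-0.5,0,0])

```text
time_s: 6.3
tool_pos: [0.5019, -0.0226, 0.1562]
tcp_rot: [[-0.002, 1.0, 0.0], [1.0, 0.002, 0.0], [0.0, 0.0, -1.0]]
ft_force: [0.3, -0.0, -1.1]
width: 0.0607
grip_force: 38.0
```

Request:
arm_command(motion=[-1,-0.2,-0.08,0,0,-1,-0.4,-0.16,0,0,-1,-0.6,-0.25,0,0,-1,-0.8,-0.33,0,0,-1,-0.92,-0.35,0,0,-1,-0.92,-0.35,0.15,0,-1,-0.92,-0.35,0.35,0,-1,-0.92,-0.35,0.5,0,-1,-0.92,-0.35,0.5,0,-1,-0.92,-0.35,0.5,0])

```text
time_s: 7.3
tool_pos: [0.4319, -0.2068, 0.0564]
tcp_rot: [[-0.002, 1.0, -0.001], [1.0, 0.002, 0.001], [0.001, -0.001, -1.0]]
ft_force: [0.4, -1.0, -0.4]
width: 0.0607
grip_force: 38.2
```

```bash
python3 - <<'E'
from h import *
from m import blobs,Y
o=manip.observe();print(o['tool_pos'],o['width'])
s=snap('side'); c=snap('scene')
for n,q in(('side',s),('scene',c)):
    for b in blobs(q,*Y,60):
        P=plane(q,[b[0]],.067)[0]
        if abs(P[1]+.2)<.1 and abs(P[0]-.43)<.1: print(n,b[:2],P)
cv2.imwrite('pics/c3.png',cv2.resize(s['color'][170:320,200:380],None,fx=4,fy=4,interpolation=cv2.INTER_CUBIC))
E
```

```text
[ 0.43191197 -0.20675453  0.05635794] 0.06068733872502539
scene ((266.57142857142856, 167.21630347054074), 206.5) [ 0.423321   -0.21797956  0.067     ]
```

View pics/c3.png

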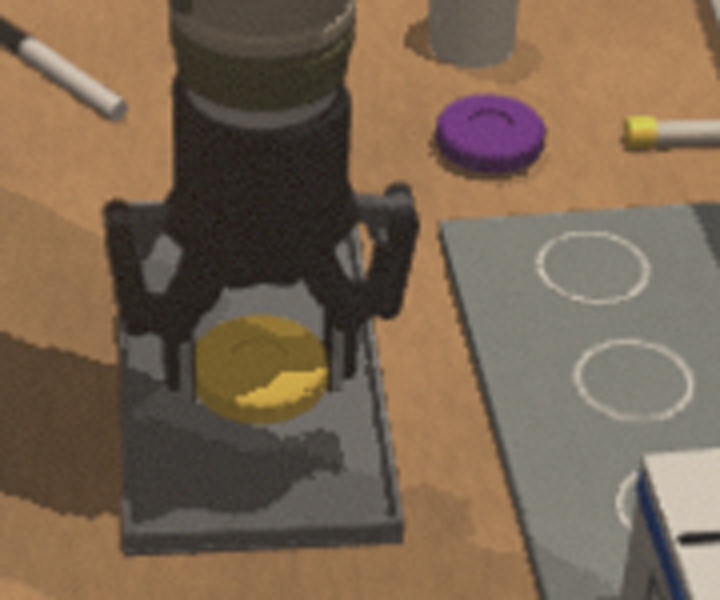

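The lid hangs level over the tray at crop (262,365). I lower it, release with a small opening and rise.

Request:
arm_command(motion=[-1,0,0,0.1,0,-1,0,0,0.2,0,-1,0,0,0.26,0,-1,0,0,0.27,0,-1,0,0,0.27,0,0.68,0,0,0.27,0,0.68,0,0,0.27,0,0.68,0,0,0.27,0,0.68,0,0,0.2,0,0.68,0,0,0.1,0])

```text
time_s: 8.4
tool_pos: [0.4308, -0.2068, 0.036]
tcp_rot: [[-0.001, 1.0, -0.002], [1.0, 0.001, 0.001], [0.001, -0.002, -1.0]]
ft_force: [0.6, 0.6, 1.2]
width: 0.0712
grip_force: 0.0
```

Request:
arm_command(motion=[0.68,0,0,-0.2,0,0.68,0,0,-0.4,0,1,0,0,-0.6,0,1,0.2,0.1,-0.7,0,1,0.4,0.2,-0.7,0,1,0.6,0.3,-0.7,0,1,0.8,0.4,-0.7,0,1,0.9,0.45,-0.7,0,1,0.9,0.45,-0.7,0,1,0.9,0.45,-0.7,0])

```text
time_s: 9.4
tool_pos: [0.5213, -0.0271, 0.1763]
tcp_rot: [[-0.002, 1.0, -0.0], [1.0, 0.002, -0.0], [-0.0, -0.0, -1.0]]
ft_force: [-0.1, -0.5, 0.1]
width: 0.0854
grip_force: 0.0
```

```bash
cat > pots.py <<'E'
from h import *
import sys
from m import blobs,Y
def lids(verbose=True):
    c,s=snap('scene'),snap('side'); out=[]
    for a in blobs(c,*Y,100):
        for b in blobs(s,*Y,80):
            p,e=tri(c,a[0],s,b[0])
            if e<.006 and .3<p[0]<.7 and -.35<p[1]<.45 and -.01<p[2]<.2: out.append(p); print('lid',np.round(p,3),round(e,4),a[1],b[1])
    return c,s
if __name__=='__main__':
    o=manip.observe();print(o['time_s'],np.round(o['tool_pos'],4),round(o['width'],4)); c,s=lids()
    cv2.imwrite('/tmp/c.png',c['color'])
    # wrist: pot rim
    w=snap('wrist'); cv2.imwrite('pics/wlast.png',w['color'])
    for b in blobs(w,*Y,300): print('w',np.round(b[0]),b[1],np.round(plane(w,[b[0]],.085),3))
E
python3 pots.py
```

```text
9.4 [ 0.5213 -0.0271  0.1763] 0.0854
lid [0.466 0.348 0.087] 0.004 695.5 177.5
lid [0.474 0.217 0.057] 0.0035 532.0 226.0
lid [0.462 0.105 0.058] 0.001 427.5 310.5
lid [ 0.433 -0.208  0.019] 0.001 241.0 624.0
w [207. 343.] 2095.5 [[ 0.451 -0.15   0.085]]
w [450. 120.] 391.5 [[0.641 0.045 0.085]]
w [204.  39.] 5996.5 [[0.467 0.097 0.085]]
```

Lid A lies flat in the tray at (0.433, -0.208, 0.019). Next I move over pot A and check it by its low-saturation blob.

Request:
arm_command(motion=[1,0.2,0.08,0,0,1,0.4,0.16,0,0,1,0.6,0.24,0,0,1,0.7,0.3,0,0,1,0.7,0.4,0,0,1,0.7,0.4,0,0,1,0.7,0.4,0,0,1,0.7,0.4,0,0,1,0.7,0.4,0,0,1,0.7,0.4,0,0])

```text
time_s: 10.55
tool_pos: [0.601, 0.1122, 0.1766]
tcp_rot: [[0.0, 1.0, 0.0], [1.0, -0.0, 0.0], [0.0, 0.0, -1.0]]
ft_force: [0.2, 0.8, 0.4]
width: 0.0851
grip_force: 0.0
```

```bash
cat > pot.py <<'E'
from h import *
import sys
def potblob(s,x,y,z0=0.,r=.05):
    P=[(x+a,y+b,z0+c) for a in(-r,r) for b in(-r,r) for c in(0,.085)]
    q=proj(s,P); x0,y0=np.maximum(q.min(0),0).astype(int); x1,y1=q.max(0).astype(int)
    h=cv2.cvtColor(s['color'],cv2.COLOR_BGR2HSV)[y0:y1,x0:x1]
    m=((h[...,1]<75)&(h[...,2]>60)).astype(np.uint8)
    m=cv2.morphologyEx(m,cv2.MORPH_OPEN,np.ones((3,3),np.uint8))
    k,l,st,ce=cv2.connectedComponentsWithStats(m)
    if k<2: return None
    i=1+np.argmax(st[1:,4]); pts=np.argwhere(l==i)[:,::-1].astype(np.int32)
    H=cv2.convexHull(pts.reshape(-1,1,2)); M=cv2.moments(H)
    return (M['m10']/M['m00']+x0,M['m01']/M['m00']+y0),st[i].tolist(),(x0,y0,x1,y1)
def locate(x,y):
    c,s=snap('scene'),snap('side'); a,b=potblob(c,x,y),potblob(s,x,y)
    print(a,b); print('tri',tri(c,a[0],s,b[0]))
if __name__=='__main__':
    o=manip.observe();print(o['time_s'],np.round(o['tool_pos'],4))
    locate(float(sys.argv[1]),float(sys.argv[2]))
    w=snap('wrist','wlast.png')
    q=proj(w,[(float(sys.argv[1])+.027*np.cos(t),float(sys.argv[2])+.027*np.sin(t),.078) for t in np.arange(0,6.3,.1)])
    im=w['color'].copy(); cv2.polylines(im,[q.astype(np.int32)],True,(0,0,255)); 
    c=q.mean(0).astype(int); cv2.imwrite('pics/pc.png',cv2.resize(im[max(0,c[1]-75):c[1]+75,max(0,c[0]-100):c[0]+100],None,fx=3,fy=3))
E
python3 pot.py 0.601 0.158
```

```text
10.55 [0.601  0.1122 0.1766]
((np.float64(284.60376958915714), np.float64(279.4985175772978)), [20, 17, 24, 39, 704], (np.int64(253), np.int64(244), np.int64(318), np.int64(317))) ((np.float64(314.79908675799084), np.float64(161.59110325526586)), [5, 0, 32, 47, 1042], (np.int64(294), np.int64(140), np.int64(343), np.int64(193)))
tri (array([0.59952003, 0.16281753, 0.0504884 ]), np.float64(0.012617604318344144))
```

View pics/pc.png

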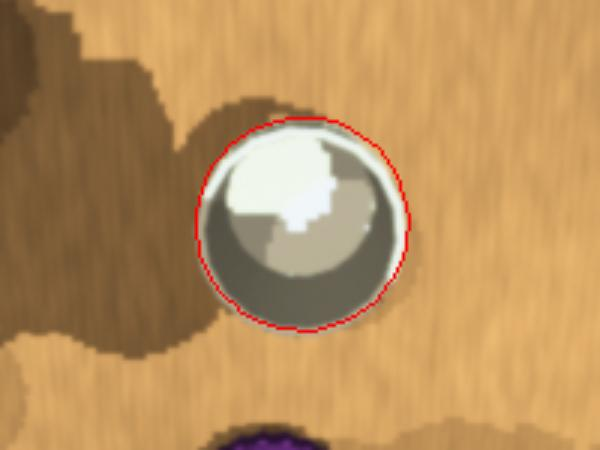

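The wrist crop shows the open rim matching the predicted circle (crop centre (302,225)), so pot A is at (0.6005, 0.157). Next I grasp it and lift.

Request:
arm_command(motion=[1,0.225,-0.002,0,0,1,0.225,-0.002,0.2,0,1,0.225,-0.002,0.4,0,1,0.225,-0.002,0.6,0,1,0.225,-0.002,0.72,0,1,0.225,-0.002,0.72,0,-1,0.225,-0.002,0.72,0,-1,0.225,-0.002,0.72,0,-1,0.225,-0.002,0.72,0,-1,0.225,-0.002,0.72,0], grip_force=35)

```text
time_s: 11.7
tool_pos: [0.6029, 0.158, 0.0348]
tcp_rot: [[-0.001, 1.0, 0.005], [1.0, 0.001, 0.001], [0.001, 0.005, -1.0]]
ft_force: [-0.4, 0.7, 6.9]
width: 0.0533
grip_force: 37.4
```

Request:
arm_command(motion=[-1,0,0,0,0,-1,0,0,-0.1,0,-1,0,0,-0.25,0,-1,0,0,-0.4,0,-1,-0.15,0.01,-0.4,0,-1,-0.35,0.02,-0.4,0,-1,-0.55,0.03,-0.4,0,-1,-0.75,0.05,-0.4,0,-1,-0.75,0.05,-0.4,0,-1,-0.75,0.05,-0.4,0])

```text
time_s: 12.7
tool_pos: [0.6112, 0.0067, 0.1127]
tcp_rot: [[0.002, 1.0, 0.001], [1.0, -0.002, 0.0], [0.0, 0.001, -1.0]]
ft_force: [1.2, 0.2, -1.0]
width: 0.0537
grip_force: 37.3
```

```bash
python3 - <<'E'
from h import *
o=manip.observe();print(o['tool_pos'],o['width'],o['grip_force'],o['ft_force'])
snap('side','s4.png')
E
```

```text
[0.61120986 0.00671308 0.11274694] 0.05370223835653629 37.27925285696983 [ 1.21334917  0.20798493 -1.01121697]
```

Request:
arm_command(motion=[-1,-0.2,0,0,0,-1,-0.4,0,0,0,-1,-0.6,0,0,0,-1,-0.8,0,0,0,-1,-1,0,0,0,-1,-1,0,0,0,-1,-1,0,0.1,0,-1,-1,0,0.1,0,-1,-1,0,0.1,0,-1,-1,0,0.1,0])

```text
time_s: 13.75
tool_pos: [0.6117, -0.191, 0.0931]
tcp_rot: [[-0.002, 1.0, 0.001], [1.0, 0.002, -0.0], [-0.0, 0.001, -1.0]]
ft_force: [-0.1, -0.1, -0.8]
width: 0.0534
grip_force: 37.1
```

Request:
arm_command(motion=[-1,-0.12,0,0,0,-1,-0.22,0,0,0,-1,-0.22,0,0.08,0,-1,-0.22,0,0.15,0,-1,-0.22,0,0.2,0,-1,-0.22,0,0.225,0,-1,-0.22,0,0.235,0,-1,-0.22,0,0.235,0,0.7,-0.22,0,0.235,0,0.7,-0.22,0,0.235,0])

```text
time_s: 14.75
tool_pos: [0.6116, -0.2361, 0.0455]
tcp_rot: [[-0.001, 1.0, 0.001], [1.0, 0.001, -0.0], [-0.0, 0.001, -1.0]]
ft_force: [0.7, -0.3, -0.3]
width: 0.0724
grip_force: 0.0
```

Request:
arm_command(motion=[0.7,0,0,0,0,0.7,0,0,-0.1,0,0.7,0,0,-0.3,0,0.7,0,0,-0.5,0,0.7,0.2,0,-0.65,0,1,0.4,0,-0.7,0,1,0.6,0,-0.7,0,1,0.8,0,-0.7,0,1,1,0,-0.7,0,1,1,0,-0.7,0])

```text
time_s: 15.75
tool_pos: [0.6107, -0.0315, 0.1853]
tcp_rot: [[-0.007, 1.0, -0.0], [1.0, 0.007, 0.002], [0.002, -0.0, -1.0]]
ft_force: [0.1, -1.1, -0.4]
width: 0.0854
grip_force: 0.0
```

```bash
python3 pots.py; python3 - <<'E'
from pot import *
locate(.61,-.238)
s=snap('side')['color']; c=snap('scene')['color']
cv2.imwrite('pics/c5.png',np.hstack([cv2.resize(s[100:400,200:500],(400,400)),cv2.resize(c[130:350,120:420],(400,293)).copy() if 0 else cv2.resize(c[130:350,150:370],(400,400))]))
E
```

```text
15.75 [ 0.6107 -0.0315  0.1853] 0.0854
lid [0.468 0.348 0.088] 0.002 702.5 187.0
lid [0.476 0.217 0.058] 0.0012 532.5 251.0
lid [0.462 0.105 0.057] 0.0013 427.0 311.5
lid [ 0.433 -0.208  0.019] 0.0004 244.5 608.5
w [93. 35.] 5442.0 [[0.477 0.095 0.085]]
((np.float64(202.43928493568782), np.float64(193.0398226873047)), [0, 0, 51, 54, 2190], (np.int64(180), np.int64(164), np.int64(231), np.int64(218))) ((np.float64(362.0079653155878), np.float64(277.0495731666331)), [0, 0, 70, 74, 4910], (np.int64(327), np.int64(241), np.int64(397), np.int64(315)))
tri (array([ 0.61839821, -0.23559172,  0.04085195]), np.float64(0.009373538774590255))
```

View pics/c5.png

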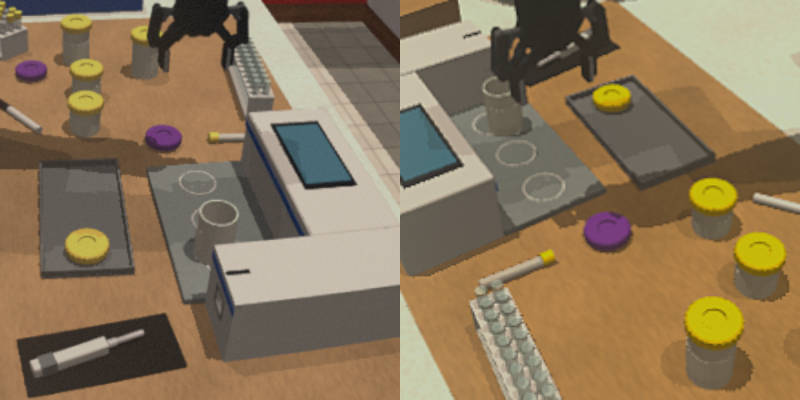

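Pot A stands on the deck at side crop (217,235), and lid A is flat in the tray. On to pot B.

Request:
arm_command(motion=[1,0.2,0,0,0,1,0.4,0,0,0,1,0.6,0,0,0,1,0.8,0,0,0,1,0.98,0,0,0,1,0.98,-0.04,0,0,1,0.98,-0.04,0,0,1,0.98,-0.04,0,0,1,0.98,-0.04,0,0,1,0.98,-0.04,0,0])

```text
time_s: 17.1
tool_pos: [0.6034, 0.1583, 0.1854]
tcp_rot: [[0.001, 1.0, 0.0], [1.0, -0.001, -0.0], [-0.0, 0.0, -1.0]]
ft_force: [0.3, 0.0, -0.1]
width: 0.0852
grip_force: 0.0
```

```bash
python3 pots.py
```

```text
17.1 [0.6034 0.1583 0.1854] 0.0852
lid [0.601 0.287 0.088] 0.0008 762.0 212.5
lid [0.468 0.348 0.086] 0.0021 705.0 207.0
lid [0.463 0.105 0.057] 0.0014 416.5 315.5
w [136. 258.] 3382.0 [[0.476 0.118 0.085]]
w [132. 138.] 4498.5 [[0.487 0.219 0.085]]
w [277.  41.] 6907.0 [[0.598 0.285 0.085]]
```

Request:
arm_command(motion=[1,0.25,-0.017,0,0,1,0.45,-0.017,0,0,1,0.638,-0.017,0,0,1,0.638,-0.017,0.1,0,1,0.638,-0.017,0.3,0,1,0.638,-0.017,0.5,0,1,0.638,-0.017,0.597,0,1,0.638,-0.017,0.597,0,-1,0.638,-0.017,0.597,0,-1,0.638,-0.017,0.597,0])

```text
time_s: 18.25
tool_pos: [0.6011, 0.2877, 0.0683]
tcp_rot: [[-0.0, 1.0, 0.003], [1.0, 0.0, 0.001], [0.001, 0.003, -1.0]]
ft_force: [-0.9, -0.2, 3.0]
width: 0.0606
grip_force: 37.6
```

Request:
arm_command(motion=[-1,0,0,0,0,-1,0,0,0,0,-1,0,0,0,0,-1,0,0,-0.04,0,-1,0,0,-0.12,0,-1,0,0,-0.25,0,-1,0,0,-0.4,0,-1,0,0,-0.5,0,-1,0,0,-0.5,0,-1,0,0,-0.5,0])

```text
time_s: 19.25
tool_pos: [0.5996, 0.2874, 0.1662]
tcp_rot: [[-0.001, 1.0, 0.001], [1.0, 0.001, 0.0], [0.0, 0.001, -1.0]]
ft_force: [0.5, -0.4, -0.5]
width: 0.0608
grip_force: 38.0
```

Request:
arm_command(motion=[-1,-0.2,-0.08,0,0,-1,-0.4,-0.16,0,0,-1,-0.6,-0.25,0,0,-1,-0.8,-0.33,0,0,-1,-1,-0.4,0,0,-1,-1,-0.45,0,0,-1,-1,-0.45,0,0,-1,-1,-0.45,0,0,-1,-1,-0.45,0,0,-1,-1,-0.45,0,0])

```text
time_s: 20.25
tool_pos: [0.5101, 0.0883, 0.1656]
tcp_rot: [[-0.002, 1.0, -0.0], [1.0, 0.002, 0.0], [0.0, -0.0, -1.0]]
ft_force: [0.3, 0.0, 0.5]
width: 0.0608
grip_force: 38.0
```

Request:
arm_command(motion=[-1,-0.2,-0.07,0,0,-1,-0.4,-0.14,0,0,-1,-0.6,-0.21,0,0,-1,-0.8,-0.28,0,0,-1,-1,-0.37,0,0,-1,-1,-0.37,0,0,-1,-1,-0.37,0,0,-1,-1,-0.37,0,0,-1,-1,-0.37,0,0,-1,-1,-0.37,0,0])

```text
time_s: 21.25
tool_pos: [0.4362, -0.1117, 0.1658]
tcp_rot: [[-0.003, 1.0, -0.0], [1.0, 0.003, 0.0], [0.0, -0.0, -1.0]]
ft_force: [-1.1, 0.0, -0.6]
width: 0.0605
grip_force: 38.0
```

```bash
python3 pots.py
```

```text
21.25 [ 0.4362 -0.1117  0.1658] 0.0605
lid [0.466 0.109 0.063] 0.0018 412.5 160.5
lid [ 0.434 -0.206  0.021] 0.0002 237.5 471.0
lid [ 0.444 -0.095  0.195] 0.0003 247.5 160.5
w [282. 293.] 14102.0 [[ 0.435 -0.175  0.085]]
```

Request:
arm_command(motion=[-1,-0.1,-0.005,0.1,0,-1,-0.1,-0.005,0.3,0,-1,-0.1,-0.005,0.5,0,-1,-0.1,-0.005,0.68,0,-1,-0.1,-0.005,0.76,0,-1,-0.1,-0.005,0.81,0,-1,-0.1,-0.005,0.815,0,-1,-0.1,-0.005,0.815,0,0.68,-0.1,-0.005,0.815,0,0.68,-0.1,-0.005,0.815,0])

```text
time_s: 22.4
tool_pos: [0.4358, -0.1332, 0.004]
tcp_rot: [[-0.001, 1.0, 0.002], [1.0, 0.001, -0.001], [-0.001, 0.002, -1.0]]
ft_force: [-0.1, 0.2, -0.7]
width: 0.0715
grip_force: 0.0
```

Request:
arm_command(motion=[0.68,0,0,0,0,0.68,0,0,-0.1,0,0.68,0,0,-0.3,0,0.68,0,0,-0.5,0,1,0.1,0.05,-0.7,0,1,0.3,0.15,-0.85,0,1,0.5,0.25,-0.9,0,1,0.7,0.35,-0.9,0,1,0.85,0.42,-0.9,0,1,0.85,0.42,-0.9,0])

```text
time_s: 23.4
tool_pos: [0.5201, 0.0405, 0.1834]
tcp_rot: [[-0.006, 1.0, 0.002], [1.0, 0.006, 0.001], [0.001, 0.002, -1.0]]
ft_force: [0.2, -0.2, -1.3]
width: 0.0852
grip_force: 0.0
```

Request:
arm_command(motion=[1,0.2,0.08,0,0,1,0.4,0.16,0,0,1,0.6,0.25,0,0,1,0.8,0.33,0,0,1,1,0.4,0,0,1,1,0.4,0,0,1,1,0.4,0,0,1,1,0.4,0,0,1,1,0.4,0,0,1,1,0.4,0,0])

```text
time_s: 24.4
tool_pos: [0.5985, 0.236, 0.1834]
tcp_rot: [[0.001, 1.0, 0.0], [1.0, -0.001, 0.0], [0.0, 0.0, -1.0]]
ft_force: [0.9, -0.4, -1.1]
width: 0.0856
grip_force: 0.0
```

```bash
python3 pots.py; python3 pot.py .600 .286
```

```text
24.4 [0.5985 0.236  0.1834] 0.0856
lid [0.468 0.349 0.089] 0.0048 697.0 148.0
lid [0.475 0.216 0.056] 0.0006 526.5 201.5
w [148. 225.] 3719.5 [[0.487 0.227 0.085]]
w [96. 63.] 7080.5 [[0.465 0.349 0.085]]
24.55 [0.5986 0.2366 0.1833]
((np.float64(319.90716803760284), np.float64(324.92714453584017)), [22, 35, 27, 23, 278], (np.int64(286), np.int64(280), np.int64(359), np.int64(363))) ((np.float64(308.8387445887446), np.float64(141.38988095238096)), [12, 8, 21, 34, 648], (np.int64(287), np.int64(117), np.int64(332), np.int64(165)))
tri (array([0.60286227, 0.29010113, 0.03684492]), np.float64(0.003993480898279943))
```

View pics/pc.png

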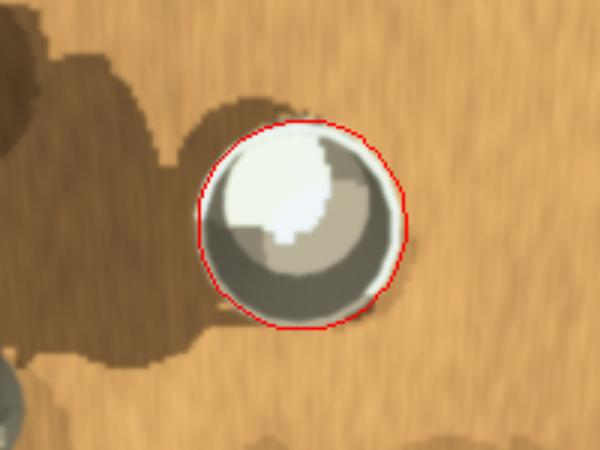

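Pot B's rim matches the predicted circle (crop centre (300,225)). Next I grasp it and carry it to the middle of the deck.

Request:
arm_command(motion=[1,0.2,0,0,0,1,0.25,0,0.1,0,1,0.25,0,0.3,0,1,0.25,0,0.5,0,1,0.25,0,0.7,0,1,0.25,0,0.757,0,1,0.25,0,0.757,0,-1,0.25,0,0.757,0,-1,0.25,0,0.757,0,-1,0.25,0,0.757,0])

```text
time_s: 25.7
tool_pos: [0.6006, 0.288, 0.0346]
tcp_rot: [[-0.001, 1.0, 0.005], [1.0, 0.001, 0.002], [0.002, 0.005, -1.0]]
ft_force: [0.5, -0.1, 5.7]
width: 0.0536
grip_force: 37.3
```

Request:
arm_command(motion=[-1,0,0,0,0,-1,0,0,0,0,-1,0,0,-0.1,0,-1,0,0,-0.25,0,-1,0,0,-0.4,0,-1,-0.1,0.01,-0.4,0,-1,-0.25,0.02,-0.4,0,-1,-0.42,0.05,-0.4,0,-1,-0.42,0.05,-0.4,0,-1,-0.42,0.05,-0.4,0])

```text
time_s: 26.7
tool_pos: [0.6087, 0.202, 0.1116]
tcp_rot: [[0.002, 1.0, 0.0], [1.0, -0.002, 0.0], [0.0, 0.0, -1.0]]
ft_force: [-0.2, 0.2, -0.6]
width: 0.0538
grip_force: 37.2
```

Request:
arm_command(motion=[-1,-0.2,0,0,0,-1,-0.4,0,0,0,-1,-0.6,0,0,0,-1,-0.8,0,0,0,-1,-1,0,0,0,-1,-1,0,0,0,-1,-1,0,0,0,-1,-1,0,0,0,-1,-1,0,0,0,-1,-1,0,0,0])

```text
time_s: 27.7
tool_pos: [0.6087, 0.0047, 0.1114]
tcp_rot: [[-0.003, 1.0, -0.0], [1.0, 0.003, 0.0], [0.0, -0.0, -1.0]]
ft_force: [0.5, 0.0, -0.5]
width: 0.0536
grip_force: 37.2
```

```bash
python3 - <<'E'
from h import *
o=manip.observe();print(o['tool_pos'],o['width'],o['grip_force'],o['ft_force'])
E
```

```text
[0.60865603 0.00474147 0.11144677] 0.05359303235058398 37.15462613850832 [ 0.49330399  0.0232483  -0.46996967]
```

Request:
arm_command(motion=[-1,-0.2,0.01,0,0,-1,-0.4,0.01,0,0,-1,-0.6,0.01,0,0,-1,-0.775,0.01,0,0,-1,-0.775,0.01,0,0,-1,-0.775,0.01,0.1,0,-1,-0.775,0.01,0.2,0,-1,-0.775,0.01,0.28,0,-1,-0.775,0.01,0.32,0,-1,-0.775,0.01,0.33,0])

```text
time_s: 28.7
tool_pos: [0.6098, -0.15, 0.0463]
tcp_rot: [[-0.002, 1.0, -0.002], [1.0, 0.002, 0.001], [0.001, -0.002, -1.0]]
ft_force: [-7.8, 2.6, 18.1]
width: 0.0534
grip_force: 38.1
```

Request:
arm_command(motion=[-1,0,0,0,0,0.7,0,0,0,0,0.7,0,0,0,0,0.7,0,0,0,0,0.7,0,0,-0.1,0,0.7,0,0,-0.3,0,0.7,0,0,-0.5,0,1,0,0,-0.7,0,1,0.2,-0.1,-0.7,0,1,0.4,-0.2,-0.7,0])

```text
time_s: 29.7
tool_pos: [0.5722, -0.0722, 0.1873]
tcp_rot: [[0.002, 1.0, 0.005], [1.0, -0.002, -0.001], [-0.001, 0.005, -1.0]]
ft_force: [0.4, 1.3, -0.2]
width: 0.0852
grip_force: 0.0
```

Request:
arm_command(motion=[1,0.2,-0.08,0,0,1,0.4,-0.16,0,0,1,0.6,-0.24,0,0,1,0.8,-0.3,0,0,1,1,-0.35,0,0,1,1,-0.35,0,0,1,1,-0.35,0,0,1,1,-0.35,0,0,1,1,-0.35,0,0,1,1,-0.35,0,0])

```text
time_s: 30.7
tool_pos: [0.501, 0.1272, 0.1854]
tcp_rot: [[0.001, 1.0, -0.0], [1.0, -0.001, 0.0], [0.0, -0.0, -1.0]]
ft_force: [-0.1, 0.4, 0.8]
width: 0.0854
grip_force: 0.0
```

Request:
arm_command(motion=[1,0.2,0,0,0,1,0.4,0,0,0,1,0.6,0,0,0,1,0.75,0,0,0,1,0.75,0,0,0,1,0.75,0,0,0,1,0.75,0,0,0,1,0.75,0,0,0,1,0.75,0,0,0,1,0.75,0,0,0])

```text
time_s: 31.7
tool_pos: [0.5007, 0.2775, 0.1857]
tcp_rot: [[0.001, 1.0, 0.0], [1.0, -0.001, 0.0], [0.0, 0.0, -1.0]]
ft_force: [-0.5, 0.7, -0.5]
width: 0.0854
grip_force: 0.0
```

```bash
python3 pots.py; python3 -c "
from h import *
s=snap('side')['color']; c=snap('scene')['color']
cv2.imwrite('pics/c6.png',np.hstack([cv2.resize(s[100:400,200:500],(400,400)),cv2.resize(c[130:350,150:370],(400,400))]))"
```

```text
31.7 [0.5007 0.2775 0.1857] 0.0854
lid [0.474 0.35  0.092] 0.0014 694.0 105.5
lid [0.544 0.398 0.191] 0.0006 694.0 138.0
lid [0.475 0.216 0.057] 0.0012 528.5 244.5
lid [0.464 0.106 0.059] 0.0014 414.0 210.5
w [247. 354.] 2151.5 [[0.465 0.135 0.085]]
w [255. 264.] 3301.0 [[0.476 0.231 0.085]]
w [238. 123.] 5988.5 [[0.466 0.348 0.085]]
w [39. 42.] 5235.0 [[0.327 0.405 0.085]]
```

View pics/c6.png

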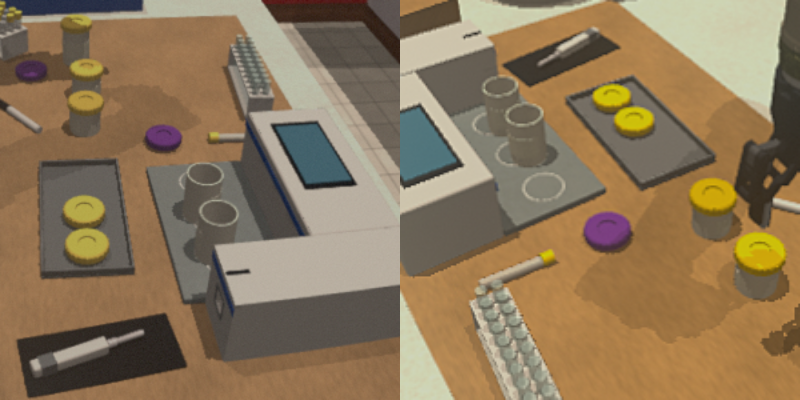

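Pots A and B are upright on the deck at side crop (218,235) and (204,195), and both lids are flat in the tray. Now lid C.

Request:
arm_command(motion=[1,0.15,-0.08,0,0,1,0.349,-0.168,0,0,1,0.349,-0.168,0,0,1,0.349,-0.168,0.15,0,1,0.349,-0.168,0.35,0,1,0.349,-0.168,0.55,0,1,0.349,-0.168,0.6,0,1,0.349,-0.168,0.6,0,-1,0.349,-0.168,0.6,0,-1,0.349,-0.168,0.6,0])

```text
time_s: 32.95
tool_pos: [0.4686, 0.3489, 0.0681]
tcp_rot: [[-0.001, 1.0, 0.004], [1.0, 0.001, 0.002], [0.002, 0.004, -1.0]]
ft_force: [-1.2, -0.3, 7.0]
width: 0.0605
grip_force: 36.6
```

Request:
arm_command(motion=[-1,0,0,0,0,-1,0,0,0,0,-1,0,0,0,0,-1,0,0,-0.04,0,-1,0,0,-0.12,0,-1,0,0,-0.25,0,-1,0,0,-0.4,0,-1,0,0,-0.5,0,-1,0,0,-0.5,0,-1,0,0,-0.5,0])

```text
time_s: 33.95
tool_pos: [0.4672, 0.3482, 0.1662]
tcp_rot: [[-0.001, 1.0, 0.002], [1.0, 0.001, 0.001], [0.001, 0.002, -1.0]]
ft_force: [-0.7, -0.3, -0.4]
width: 0.0605
grip_force: 37.9
```

Request:
arm_command(motion=[-1,-0.2,0,0,0,-1,-0.4,0,0,0,-1,-0.6,0,0,0,-1,-0.8,0,0,0,-1,-1,0,0,0,-1,-1,0,0,0,-1,-1,0,0,0,-1,-1,0,0,0,-1,-1,0,0,0,-1,-1,0,0,0])

```text
time_s: 34.95
tool_pos: [0.4668, 0.149, 0.1652]
tcp_rot: [[-0.003, 1.0, -0.0], [1.0, 0.003, 0.0], [0.0, -0.0, -1.0]]
ft_force: [0.2, -0.6, -0.2]
width: 0.0605
grip_force: 38.0
```

Request:
arm_command(motion=[-1,-0.2,0,0,0,-1,-0.4,0,0,0,-1,-0.6,0,0,0,-1,-0.8,0,0,0,-1,-1,0,0,0,-1,-1,0,0,0,-1,-1,0,0,0,-1,-1,0,0,0,-1,-1,0,0,0,-1,-1,0,0,0])

```text
time_s: 35.95
tool_pos: [0.4671, -0.0507, 0.1655]
tcp_rot: [[-0.003, 1.0, -0.0], [1.0, 0.003, 0.0], [0.0, -0.0, -1.0]]
ft_force: [-0.4, -0.3, -0.0]
width: 0.0607
grip_force: 38.0
```

```bash
python3 pots.py
```

```text
35.95 [ 0.4671 -0.0507  0.1655] 0.0607
lid [0.459 0.102 0.054] 0.0028 417.0 232.0
w [281. 295.] 14636.0 [[ 0.465 -0.115  0.085]]
w [518.  96.] 486.5 [[0.626 0.04  0.085]]
w [275.  21.] 3506.5 [[0.461 0.082 0.085]]
```

Request:
arm_command(motion=[-1,-0.035,-0.145,0.05,0,-1,-0.035,-0.145,0.25,0,-1,-0.035,-0.145,0.45,0,-1,-0.035,-0.145,0.65,0,-1,-0.035,-0.145,0.75,0,-1,-0.035,-0.145,0.8,0,-1,-0.035,-0.145,0.812,0,-1,-0.035,-0.145,0.812,0,0.68,-0.035,-0.145,0.812,0,0.68,-0.035,-0.145,0.812,0])

```text
time_s: 37.1
tool_pos: [0.4393, -0.0593, 0.0043]
tcp_rot: [[-0.001, 1.0, 0.002], [1.0, 0.001, -0.001], [-0.001, 0.002, -1.0]]
ft_force: [-0.2, 0.5, 0.4]
width: 0.0715
grip_force: 0.0
```

Request:
arm_command(motion=[0.68,0,0,0,0,0.68,0,0,-0.1,0,0.68,0,0,-0.3,0,0.68,0,0,-0.5,0,1,0.1,0,-0.7,0,1,0.3,0,-0.85,0,1,0.5,0.05,-0.9,0,1,0.7,0.1,-0.9,0,1,0.9,0.13,-0.9,0,1,0.9,0.13,-0.9,0])

```text
time_s: 38.1
tool_pos: [0.4646, 0.1249, 0.1838]
tcp_rot: [[-0.006, 1.0, 0.002], [1.0, 0.006, 0.002], [0.002, 0.002, -1.0]]
ft_force: [-0.2, -0.2, 0.7]
width: 0.0853
grip_force: 0.0
```

Request:
arm_command(motion=[1,0.2,0,0,0,1,0.4,0,0,0,1,0.6,0,0,0,1,0.8,0,0,0,1,0.9,0,0,0,1,0.9,0,0,0,1,0.9,0,0,0,1,0.9,0,0,0,1,0.9,0,0,0,1,0.9,0,0,0])

```text
time_s: 39.1
tool_pos: [0.4641, 0.3, 0.1833]
tcp_rot: [[0.001, 1.0, 0.0], [1.0, -0.001, 0.0], [0.0, 0.0, -1.0]]
ft_force: [0.4, -0.3, -0.1]
width: 0.0858
grip_force: 0.0
```

```bash
python3 pots.py; python3 pot.py .467 .347
```

```text
39.1 [0.4641 0.3    0.1833] 0.0858
lid [0.474 0.217 0.058] 0.0033 519.5 219.5
lid [0.464 0.106 0.06 ] 0.0024 407.5 221.5
lid [ 0.436 -0.13   0.016] 0.0023 997.0 542.0
w [281. 363.] 1045.5 [[0.461 0.149 0.085]]
w [293. 286.] 3135.0 [[0.472 0.234 0.085]]
w [112.  79.] 2232.5 [[0.34  0.402 0.085]]
w [53. 44.] 6417.0 [[0.301 0.426 0.085]]
39.25 [0.464  0.3005 0.1832]
((np.float64(391.0206692913386), np.float64(311.6774934383202)), [22, 19, 32, 43, 908], (np.int64(354), np.int64(272), np.int64(431), np.int64(354))) ((np.float64(256.12580020842637), np.float64(124.7817478040792)), [0, 0, 41, 41, 818], (np.int64(236), np.int64(108), np.int64(277), np.int64(155)))
tri (array([0.47064037, 0.35291205, 0.05717309]), np.float64(0.010193052340296932))
```

View pics/pc.png

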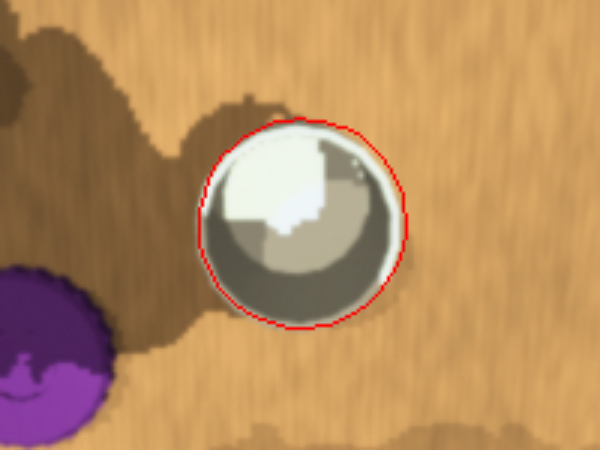

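Pot C's rim matches the predicted circle too. Next I grasp it and carry it to the left end of the deck.

Request:
arm_command(motion=[1,0.2,0.01,0,0,1,0.233,0.01,0.1,0,1,0.233,0.01,0.3,0,1,0.233,0.01,0.5,0,1,0.233,0.01,0.7,0,1,0.233,0.01,0.757,0,1,0.233,0.01,0.757,0,-1,0.233,0.01,0.757,0,-1,0.233,0.01,0.757,0,-1,0.233,0.01,0.757,0])

```text
time_s: 40.4
tool_pos: [0.4677, 0.3486, 0.0342]
tcp_rot: [[-0.001, 1.0, 0.004], [1.0, 0.001, 0.002], [0.002, 0.004, -1.0]]
ft_force: [0.1, 0.1, 6.1]
width: 0.052
grip_force: 37.2
```

Request:
arm_command(motion=[-1,0,0,0,0,-1,0,0,0,0,-1,0,0,-0.1,0,-1,0,0,-0.3,0,-1,0,0,-0.5,0,-1,-0.1,0.1,-0.55,0,-1,-0.2,0.3,-0.55,0,-1,-0.3,0.5,-0.55,0,-1,-0.4,0.65,-0.55,0,-1,-0.4,0.7,-0.55,0])

```text
time_s: 41.4
tool_pos: [0.6094, 0.2649, 0.1424]
tcp_rot: [[0.004, 1.0, 0.003], [1.0, -0.004, -0.0], [-0.0, 0.003, -1.0]]
ft_force: [0.2, -0.4, -0.8]
width: 0.0524
grip_force: 37.1
```

Request:
arm_command(motion=[-1,-0.2,0,0,0,-1,-0.4,0,0,0,-1,-0.6,0,0,0,-1,-0.8,0,0,0,-1,-1,0,0,0,-1,-1,0,0,0,-1,-1,0,0,0,-1,-1,0,0,0,-1,-1,0,0,0,-1,-1,0,0,0])

```text
time_s: 42.4
tool_pos: [0.606, 0.0691, 0.1417]
tcp_rot: [[-0.003, 1.0, 0.0], [1.0, 0.003, 0.0], [0.0, 0.0, -1.0]]
ft_force: [-0.0, -0.2, -0.1]
width: 0.0524
grip_force: 37.1
```

```bash
python3 - <<'E'
from h import *
o=manip.observe();print(o['tool_pos'],o['width'],o['grip_force'],o['ft_force'])
E
```

```text
[0.60595747 0.06908716 0.14171411] 0.05235850618751125 37.106571891345084 [-0.0238517  -0.17826267 -0.08599783]
```

Request:
arm_command(motion=[-1,-0.2,0.02,0,0,-1,-0.4,0.02,0,0,-1,-0.67,0.02,0,0,-1,-0.67,0.02,0,0,-1,-0.67,0.02,0.15,0,-1,-0.67,0.02,0.3,0,-1,-0.67,0.02,0.4,0,-1,-0.67,0.02,0.45,0,-1,-0.67,0.02,0.475,0,-1,-0.67,0.02,0.475,0])

```text
time_s: 43.4
tool_pos: [0.6104, -0.0656, 0.0473]
tcp_rot: [[-0.002, 1.0, 0.0], [1.0, 0.002, 0.0], [0.0, 0.0, -1.0]]
ft_force: [0.3, -0.2, -0.9]
width: 0.0522
grip_force: 37.0
```

Request:
arm_command(motion=[-1,0,0,0,0,0.7,0,0,0,0,0.7,0,0,0,0,0.7,0,0,0,0,0.7,0,0,-0.1,0,0.7,0,0,-0.3,0,0.7,0,0,-0.5,0,1,0,0,-0.7,0,1,0,-0.2,-0.8,0,1,0,-0.45,-0.8,0])

```text
time_s: 44.4
tool_pos: [0.523, -0.0673, 0.2103]
tcp_rot: [[-0.001, 1.0, 0.008], [1.0, 0.001, -0.002], [-0.002, 0.008, -1.0]]
ft_force: [-0.7, -0.8, 1.3]
width: 0.0857
grip_force: 0.0
```

```bash
cat > chk.py <<'E'
from h import *
o=manip.observe();print(o['time_s'],o['tool_pos'],o['width'],np.round(o['ft_force'],1))
s=snap('side'); c=snap('scene')
cv2.imwrite('pics/chk.png',np.hstack([cv2.resize(s['color'][140:400,200:460],(400,400)),cv2.resize(c['color'][120:260,150:290],(400,400))]))
# lids: individual yellow blobs in the side picture
from m import blobs,Y
for b in blobs(s,*Y,200): print(np.round(b[0]),b[1],np.round(plane(s,[b[0]],.017)[0],3))
# stylus: bright, unsaturated on mat
for n,q in(('side',s),('scene',c)):
    P=proj(q,[(.33,-.36,.004),(.525,-.335,.004),(.535,-.42,.004),(.34,-.445,.004)]).astype(np.int32)
    m=np.zeros(q['color'].shape[:2],np.uint8); cv2.fillConvexPoly(m,P,1); m=cv2.erode(m,np.ones((5,5)))
    g=cv2.cvtColor(q['color'],cv2.COLOR_BGR2GRAY); m&=(g>75).astype(np.uint8)
    k,l,st,ce=cv2.connectedComponentsWithStats(m); i=1+np.argmax(st[1:,4]); yx=np.argwhere(l==i)[:,::-1].astype(np.float32)
    v=cv2.fitLine(yx,cv2.DIST_HUBER,0,.01,.01).ravel(); t=(yx-v[2:])@v[:2]
    e=[v[2:]+v[:2]*t.min(),v[2:]+v[:2]*t.max()]; W=plane(q,e,.013)
    print(n,st[i].tolist(),np.round(e,1).tolist(),np.round(W[:,:2],3).tolist(),'len',round(float(np.linalg.norm(W[1]-W[0])),4),'yaw',round(float(np.arctan2(*(W[1]-W[0])[[1,0]])),3))
E
python3 chk.py
```

```text
44.4 [ 0.52301593 -0.06732675  0.210303  ] 0.08566333601022964 [-0.7 -0.8  1.3]
[265. 283.] 583.5 [ 0.434 -0.205  0.017]
[263. 256.] 405.0 [ 0.437 -0.127  0.017]
[264. 175.] 311.5 [0.468 0.167 0.017]
[265. 151.] 264.0 [0.483 0.286 0.017]
[207.  69.] 462.0 [0.336 0.875 0.017]
[233.  68.] 473.5 [0.428 0.875 0.017]
[281.  65.] 324.0 [0.604 0.89  0.017]
[258.  67.] 465.5 [0.52  0.877 0.017]
side [222, 347, 86, 36, 942] [[222.8000030517578, 375.5], [307.5, 348.5]] [[0.344, -0.41], [0.489, -0.368]] len 0.1513 yaw 0.278
scene [225, 152, 21, 15, 100] [[225.3000030517578, 165.39999389648438], [245.6999969482422, 153.1999969482422]] [[0.488, -0.37], [0.396, -0.401]] len 0.0963 yaw -2.817
```

View pics/chk.png

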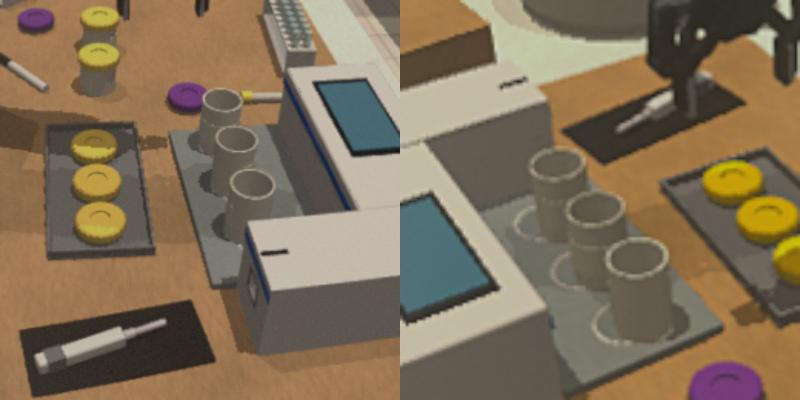

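All three pots stand open on the deck: side crop (221,120), (235,160), (250,205). The three lids lie flat in the tray, and the stylus is on its mat at (0.4165, -0.389) with yaw 0.28. I turn the tool to line up with the stylus while moving toward it.

Request:
arm_command(motion=[1,-0.1,-0.1,0,0.02,1,-0.2,-0.2,0,0.04,1,-0.4,-0.3,0,0.062,1,-0.6,-0.3,0,0.085,1,-0.8,-0.3,0,0.108,1,-0.9,-0.3,0,0.13,1,-0.95,-0.3,0,0.153,1,-0.95,-0.3,0,0.175,1,-0.95,-0.3,0,0.198,1,-0.95,-0.3,0,0.205])

```text
time_s: 45.5
tool_pos: [0.4604, -0.2568, 0.2066]
tcp_rot: [[0.961, 0.275, 0.0], [0.275, -0.961, 0.0], [0.0, -0.0, -1.0]]
ft_force: [0.1, -1.1, -0.9]
width: 0.0855
grip_force: 0.0
```

```bash
cat > to.py <<'E'
from h import *
import sys
o=manip.observe(); R=np.array(o['tcp_rot']); print(o['time_s'],o['tool_pos'],np.round(R,3).tolist(),o['qpos'][5],o['width'],o['grip_force'])
T=np.array([float(v) for v in sys.argv[1:4]]); print('units',np.round(R.T@(T-o['tool_pos'])/.2,3))
E
python3 chk.py|grep len; python3 to.py .397 -.3945 .12
```

```text
side [222, 347, 86, 36, 956] [[222.60000610351562, 375.70001220703125], [307.5, 348.6000061035156]] [[0.343, -0.41], [0.489, -0.368]] len 0.1517 yaw 0.278
scene [226, 148, 29, 19, 152] [[225.5, 165.0], [254.5, 148.89999389648438]] [[0.486, -0.372], [0.358, -0.409]] len 0.1332 yaw -2.863
45.6 [ 0.46038871 -0.25660975  0.20661369] [[0.96, 0.279, 0.0], [0.279, -0.96, 0.0], [0.0, -0.0, -1.0]] 2.1975789099605136 0.08586614704160439 0.0
units [-0.497  0.574  0.433]
```

Request:
arm_command(motion=[0.2,-0.1,0.12,0,0,0.2,-0.2,0.25,0.05,0,0.2,-0.35,0.4,0.15,0,0.2,-0.497,0.574,0.3,0,0.2,-0.497,0.574,0.433,0,0.2,-0.497,0.574,0.433,0,0.2,-0.497,0.574,0.433,0,0.2,-0.497,0.574,0.433,0,0.2,-0.497,0.574,0.433,0,0.2,-0.497,0.574,0.433,0])

```text
time_s: 46.6
tool_pos: [0.3979, -0.3944, 0.1215]
tcp_rot: [[0.96, 0.281, 0.002], [0.281, -0.96, -0.002], [0.001, 0.002, -1.0]]
ft_force: [0.8, 0.1, -0.2]
width: 0.0511
grip_force: 0.0
```

```bash
python3 to.py .397 -.3945 .009; python3 - <<'E'
from h import *
w=snap('wrist','w7.png'); print(np.round(w['xyz'],3))
P=proj(w,[(.37,-.37,.013),(.50,-.345,.013),(.51,-.41,.013),(.38,-.44,.013)]).astype(np.int32)
g=cv2.cvtColor(w['color'],cv2.COLOR_BGR2GRAY)
m=np.zeros_like(g); cv2.fillConvexPoly(m,P,1); m&=(g>100).astype(np.uint8)
k,l,st,ce=cv2.connectedComponentsWithStats(m)
for i in np.argsort(-st[1:,4])[:3]+1:
    yx=np.argwhere(l==i)[:,::-1].astype(np.float32); v=cv2.fitLine(yx,cv2.DIST_HUBER,0,.01,.01).ravel(); t=(yx-v[2:])@v[:2]
    W=plane(w,[v[2:]+v[:2]*t.min(),v[2:]+v[:2]*t.max()],.013); print(st[i].tolist(),np.round(W[:,:2],3).tolist())
E
```

```text
46.6 [ 0.39793851 -0.39440164  0.1215266 ] [[0.96, 0.281, 0.002], [0.281, -0.96, -0.002], [0.001, 0.002, -1.0]] 1.932485145111558 0.05113476038576137 0.0
units [-0.005 -0.002  0.563]
[ 0.473 -0.372  0.264]
[273, 91, 22, 146, 2325] [[0.487, -0.368], [0.374, -0.403]]
[326, 229, 3, 13, 21] [[0.38, -0.439], [0.391, -0.437]]
[329, 224, 1, 4, 4] [[0.396, -0.436], [0.393, -0.437]]
```

Request:
arm_command(motion=[0.2,0,0,0.2,0,0.2,0,0.003,0.4,0,0.2,0,0.003,0.5,0,0.2,0,0.003,0.55,0,0.2,0,0.003,0.563,0,0.2,0,0.003,0.563,0,-1,0,0.003,0.563,0,-1,0,0.003,0.563,0,-1,0,0.003,0.563,0,-1,0,0.003,0.563,0], grip_force=60)

```text
time_s: 47.65
tool_pos: [0.3978, -0.3959, 0.009]
tcp_rot: [[0.96, 0.28, 0.002], [0.28, -0.96, -0.002], [0.001, 0.003, -1.0]]
ft_force: [-0.7, 0.0, 6.3]
width: 0.0163
grip_force: 60.3
```

Request:
arm_command(motion=[-1,0,0,0,0,-1,0,0,0,0,-1,0,0,-0.05,0,-1,0,0,-0.12,0,-1,0,0,-0.2,0,-1,0,0,-0.28,0.015,-1,0,0,-0.28,0.03,-1,0,0,-0.28,0.0445,-1,0,0,-0.28,0.0445,-1,0,0,-0.28,0.0445])

```text
time_s: 48.65
tool_pos: [0.3971, -0.3949, 0.0638]
tcp_rot: [[1.0, 0.006, 0.0], [0.006, -1.0, 0.0], [0.0, -0.0, -1.0]]
ft_force: [-0.3, -0.7, -0.2]
width: 0.0165
grip_force: 59.5
```

```bash
cat > sty.py <<'E'
from h import *
import sys
o=manip.observe(); print(o['time_s'],o['tool_pos'],np.round(o['tcp_rot'],3).tolist(),o['qpos'][5],o['width'],o['grip_force'],np.round(o['ft_force'],1))
x,y,z=o['tool_pos']
# tip end of shank seen in side & scene: bright pixels in a strip ahead of the gripper
tip=[]
for n in('side','scene'):
    q=snap(n); X=np.array(o['tcp_rot'])[:,0]
    c=np.array([x,y,z+.004])
    a,b=proj(q,[c+.06*X,c+.11*X]); cv2.imwrite(f'/tmp/{n}.png',q['color'])
    g=cv2.cvtColor(q['color'],cv2.COLOR_BGR2GRAY).astype(np.float32)
    L=np.linspace(0,1,51); pts=a+(b-a)*L[:,None]; nrm=np.array([-(b-a)[1],(b-a)[0]])/np.linalg.norm(b-a)
    prof=[[int(g[int(round(p[1]+k*nrm[1])),int(round(p[0]+k*nrm[0]))]) for k in range(-8,9)] for p in pts]
    print(n,np.round(a),np.round(b),np.round(nrm,2)); print('\n'.join(str(r) for r in prof[::5]))
E
python3 sty.py; python3 to.py .47 -.368 .056
```

```text
48.65 [ 0.39705604 -0.39489898  0.0637738 ] [[1.0, 0.006, 0.0], [0.006, -1.0, 0.0], [0.0, -0.0, -1.0]] 2.209598515890105 0.016491744401803295 59.453882575035095 [-0.3 -0.7 -0.2]
side [292. 341.] [323. 339.] [0.09 1.  ]
[142, 139, 141, 145, 139, 141, 158, 163, 160, 130, 88, 58, 43, 43, 46, 45, 44]
[141, 139, 138, 140, 140, 132, 152, 168, 152, 121, 84, 49, 41, 49, 44, 47, 43]
[135, 138, 137, 138, 135, 143, 165, 179, 146, 109, 73, 47, 50, 47, 44, 47, 51]
[146, 139, 141, 143, 142, 169, 194, 196, 151, 106, 65, 52, 44, 50, 44, 45, 46]
[140, 142, 142, 144, 141, 141, 170, 203, 186, 141, 90, 46, 44, 44, 48, 44, 42]
[139, 140, 142, 143, 142, 133, 178, 213, 178, 126, 75, 45, 48, 48, 42, 45, 47]
[142, 142, 144, 144, 131, 125, 186, 214, 166, 112, 66, 47, 44, 47, 45, 50, 39]
[143, 143, 140, 138, 141, 103, 111, 80, 95, 83, 62, 43, 43, 51, 43, 49, 43]
[142, 140, 141, 142, 124, 74, 47, 45, 43, 48, 48, 46, 44, 47, 43, 45, 49]
[146, 151, 150, 153, 103, 49, 42, 46, 47, 48, 44, 43, 49, 46, 44, 50, 45]
[145, 149, 147, 116, 63, 46, 46, 45, 49, 48, 45, 47, 49, 50, 49, 46, 47]
scene [229. 145.] [215. 149.] [
[... 440 characters left out ...]
 115, 117, 117, 116, 116, 116, 86, 111, 150, 120, 118, 135, 184, 192, 190, 192]
[116, 115, 116, 118, 115, 116, 104, 87, 137, 134, 109, 114, 166, 166, 193, 191, 190]
[115, 115, 116, 116, 115, 115, 114, 117, 112, 115, 112, 109, 130, 181, 195, 191, 190]
[115, 116, 116, 115, 115, 113, 115, 116, 116, 115, 115, 107, 139, 182, 193, 193, 191]
[115, 114, 116, 114, 115, 115, 115, 116, 115, 115, 114, 113, 122, 155, 185, 192, 191]
[114, 114, 114, 113, 114, 114, 116, 114, 115, 115, 114, 111, 127, 171, 185, 193, 192]
48.75 [ 0.39701983 -0.3948512   0.06349297] [[1.0, 0.005, -0.0], [0.005, -1.0, 0.0], [-0.0, -0.0, -1.0]] 2.2102513866478746 0.01647738622584351 59.452149868011475
units [ 0.366 -0.132  0.037]
```

Request:
arm_command(motion=[-1,0,-0.07,0.02,0,-1,0,-0.132,0.037,0,-1,0.1,-0.132,0.037,0,-1,0.2,-0.132,0.037,0,-1,0.3,-0.132,0.037,0,-1,0.38,-0.132,0.037,0,-1,0.38,-0.132,0.037,0,-1,0.38,-0.132,0.037,0,-1,0.38,-0.132,0.037,0,-1,0.38,-0.132,0.037,0])

```text
time_s: 49.75
tool_pos: [0.4722, -0.3681, 0.056]
tcp_rot: [[1.0, 0.003, -0.001], [0.003, -1.0, 0.001], [-0.001, -0.001, -1.0]]
ft_force: [-0.1, 0.3, -0.5]
width: 0.0167
grip_force: 59.4
```

```bash
python3 to.py .502 -.368 .056; python3 - <<'E'
from h import *
o=manip.observe(); p=np.array(o['tool_pos'])
s,c=snap('side'),snap('scene')
for q,n in((s,'side'),(c,'scene')): print(n,'tip,mouth px',np.round(proj(q,[p+[.094,0,.004],(.5795,-.368,.06)])).tolist())
cv2.imwrite('pics/tip.png',np.hstack([cv2.resize(s['color'][290:390,270:400],(520,400),interpolation=cv2.INTER_CUBIC),cv2.resize(c['color'][110:200,180:250],(280,400))]))
E
```

```text
49.75 [ 0.47215254 -0.36807252  0.05597485] [[1.0, 0.003, -0.001], [0.003, -1.0, 0.001], [-0.001, -0.001, -1.0]] 2.3421453036653066 0.016671258902565517 59.44920837879181
units [ 0.149  0.    -0.   ]
side tip,mouth px [[355.0, 326.0], [362.0, 325.0]]
scene tip,mouth px [[201.0, 160.0], [197.0, 162.0]]
```

View pics/tip.png

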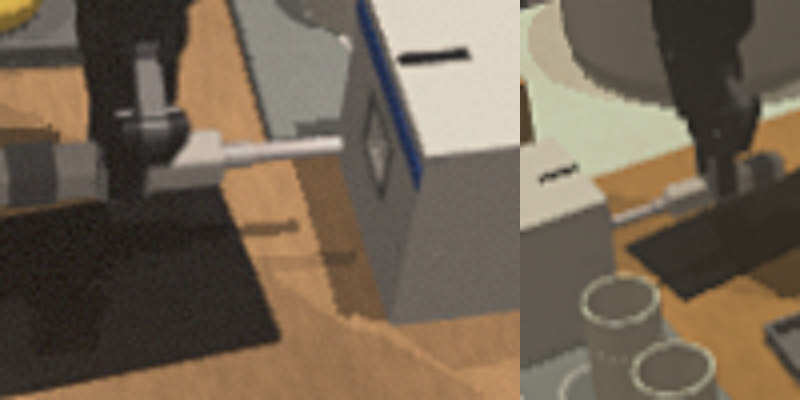

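The tip is at side pixel (355.5,326), in line with the recess, which appears at about (364.5,327.5). I'll check how big that offset is in millimetres.

```bash
python3 - <<'E'
from h import *
s=snap('side'); o,d=ray(s,[(364.5,327.5),(355.5,326)])
for x in(.5795,.583,.5895): print(x,np.round(o+d[0]*(x-o[0])/d[0][0],3))
print('px mouth corners',np.round(proj(s,[(.5795,-.368+a,.06+b) for a,b in((13,13),(13,-13),(-13,-13),(-13,13))] if 0 else [(.5795,-.368+a,.06+b) for a,b in((.013,.013),(.013,-.013),(-.013,-.013),(-.013,.013))]),1).tolist(), 'btn',np.round(proj(s,[(.5895,-.368,.06)]),1))
h=cv2.cvtColor(s['color'],cv2.COLOR_BGR2GRAY)[310:345,354:374]
print('\n'.join(' '.join('%3d'%v for v in r) for r in h))
E
```

```text
0.5795 [ 0.58  -0.379  0.067]
0.583 [ 0.583 -0.37   0.057]
0.5895 [ 0.59  -0.354  0.038]
px mouth corners [[361.5, 314.4], [359.6, 324.8], [363.2, 336.4], [365.2, 326.1]] btn [[368.1 324.9]]
144 143 114  91  85  89  90  92  90  92  87  54  46  60  83 124 186 212 214 211
143 141 107  89  91  91  88  89  85  85  86  60  46  53  72 105 162 213 213 212
144 142 102  92  87  90  89  90  81  81  88  69  51  49  65  88 137 197 213 214
145 136  92  88  88  91  91  90  73  68  89  83  56  48  60  82 119 181 215 214
143 129  90  90  89  90  88  89  68  67  80  85  63  47  58  76 104 169 212 215
142 126  95  88  89  91  89  85  63  58  73  84  69  50  49  62  87 138 197 215
146 112  89  90  86  88  89  86  57  59  73  84  80  58  47  60  79 126 186 215
145 105  91  88  92  91  90  79  62  73  70  78  84  61  46  54  75 102 169 213
141  98  89  87  90  90  87  80  64  80  73  72  84  69  48  55  71  85 139 194
119  91  86  91  87  89  86  74  69  90  81  70  81  77  56  55  66  81 113 182
 89  90  92  90  88  88  86  70  74  96  85  73  83  81  58  49  55  73  96 157
 93  90  94  88  93  90  80  
[... 1190 characters left out ...]
  90  89  89  85  76  72  60  76  86  88  88  88  90  86  69
 96  95  94  95  90  88  87  90  87  81  64  59  74  88  91  90  88  88  89  85
 94  96  94  91  91  90  88  91  89  88  73  63  77  90  89  90  86  89  93  88
 95  92  95  88  88  88  92  91  88  88  79  62  82  89  89  88  90  91  90  89
 92  93  95  93  92  87  89  88  86  91  84  80  87  89  91  90  87  87  91  89
 94  92  96  93  90  88  92  89  91  92  85  86  90  91  85  90  88  89  84  91
 94  92  94  94  90  91  90  91  90  87  90  89  86  91  89  90  89  90  89  92
 93  92  91  92  91  92  88  85  90  87  89  87  87  89  91  87  86  87  92  97
 95  96  94  92  91  90  91  90  88  85  87  86  87  87  89  89  88  90  88  99
```

The recess centre matches the prediction in y and z. The face is about 2 mm further in, so x ≈ 0.582. Now I press gradually, watching the force.

Request:
arm_command(motion=[-1,0.03,0,0,0,-1,0.06,0,0,0,-1,0.09,0,0,0,-1,0.11,0,0,0,-1,0.12,0,0,0,-1,0.13,0,0,0,-1,0.135,0,0,0,-1,0.14,0,0,0,-1,0.14,0,0,0,-1,0.14,0,0,0])

```text
time_s: 50.9
tool_pos: [0.5005, -0.368, 0.0559]
tcp_rot: [[1.0, 0.004, -0.001], [0.004, -1.0, 0.0], [-0.001, -0.0, -1.0]]
ft_force: [-3.2, 0.3, -0.1]
width: 0.0165
grip_force: 59.5
```

Request:
arm_command(motion=[-1,0.005,0,0,0,-1,0.01,0,0,0,-1,0.012,0,0,0,-1,0.015,0,0,0,-1,0.015,0,0,0,-1,0.015,0,0,0,-1,0.015,0,0,0,-1,0.015,0,0,0,-1,0.015,0,0,0,-1,0.015,0,0,0])

```text
time_s: 51.9
tool_pos: [0.5039, -0.3681, 0.056]
tcp_rot: [[1.0, 0.004, -0.0], [0.004, -1.0, 0.0], [-0.0, -0.0, -1.0]]
ft_force: [-4.7, 0.3, -0.6]
width: 0.016
grip_force: 59.5
```

Request:
arm_command(motion=[-1,0.004,0,0,0,-1,0.008,0,0,0,-1,0.01,0,0,0,-1,0.01,0,0,0,-1,0.01,0,0,0,-1,0.01,0,0,0,-1,0.01,0,0,0,-1,0.01,0,0,0,-1,0.01,0,0,0,-1,0.01,0,0,0])

```text
time_s: 52.9
tool_pos: [0.5041, -0.3679, 0.0557]
tcp_rot: [[1.0, 0.003, -0.004], [0.003, -1.0, 0.001], [-0.004, -0.001, -1.0]]
ft_force: [-9.2, 0.3, 1.5]
width: 0.0164
grip_force: 59.7
```

The hard stop is reached, so the button is fully in. I retract and return the stylus to the mat.

Request:
arm_command(motion=[-1,-0.08,0,0,0,-1,-0.18,0,0,0,-1,-0.3,0,0,0,-1,-0.4,0.05,0,-0.01,-1,-0.457,0.12,0,-0.019,-1,-0.457,0.12,0,-0.019,-1,-0.457,0.12,0.06,-0.019,-1,-0.457,0.12,0.12,-0.019,-1,-0.457,0.12,0.16,-0.019,-1,-0.457,0.12,0.16,-0.019])

```text
time_s: 53.9
tool_pos: [0.4142, -0.3907, 0.0217]
tcp_rot: [[0.992, 0.124, -0.002], [0.124, -0.992, 0.003], [-0.002, -0.004, -1.0]]
ft_force: [-0.9, 0.3, -0.2]
width: 0.0164
grip_force: 59.4
```

```bash
python3 to.py .4126 -.392 .0095; python3 chk.py | grep -v '\[[24]..\.'
```

```text
53.9 [ 0.41418211 -0.39065369  0.02174703] [[0.992, 0.124, -0.002], [0.124, -0.992, 0.003], [-0.002, -0.004, -1.0]] 2.1203624904884317 0.016413886962620926 59.42849278450012
units [-0.009  0.006  0.061]
53.9 [ 0.41418211 -0.39065369  0.02174703] 0.016413886962620926 [-0.9  0.3 -0.2]
```

Now I lower the stylus, release it and rise.

Request:
arm_command(motion=[-1,-0.005,0.006,0.03,0,-1,-0.005,0.006,0.05,0,-1,-0.005,0.006,0.06,0,-1,-0.005,0.006,0.06,0,-1,-0.005,0.006,0.06,0,0.1,-0.005,0.006,0.06,0,0.1,-0.005,0.006,0.06,0,0.1,-0.005,0.006,0.06,0,0.1,-0.005,0.006,0,0,0.1,-0.005,0.006,-0.15,0])

```text
time_s: 55.0
tool_pos: [0.4124, -0.392, 0.0527]
tcp_rot: [[0.992, 0.123, -0.003], [0.123, -0.992, 0.004], [-0.003, -0.005, -1.0]]
ft_force: [0.6, -0.0, -0.4]
width: 0.0473
grip_force: 0.0
```

Request:
arm_command(motion=[0.1,0,0,-0.2,0,0.1,0,0,-0.4,0,0.1,0,0,-0.6,0,0.1,0,0,-0.8,0,0.1,0,0,-0.9,0,0.1,0,0,-0.9,0,0.1,0,0,-0.9,0,0.1,0,0,-0.9,0,0.1,0,0,-0.9,0,0.1,0,0,-0.9,0])

```text
time_s: 56.0
tool_pos: [0.4134, -0.3933, 0.2327]
tcp_rot: [[0.992, 0.123, -0.001], [0.123, -0.992, 0.002], [-0.001, -0.002, -1.0]]
ft_force: [-0.4, 0.5, 0.1]
width: 0.0468
grip_force: 0.0
```

```bash
python3 chk.py; python3 - <<'E'
from h import *
import pickle
d=pickle.load(open('s0.pkl','rb'))
# tall pots on deck: check rims by re-triangulated low-saturation blobs vs expected rim; compare with picture taken after last placing (/tmp none) -> diff with s4-era not needed
for n in('side','scene'):
    a=d[n]['color'].astype(int); b=snap(n)['color'].astype(int); D=(abs(a-b).max(2)>45).astype(np.uint8)
    D=cv2.morphologyEx(D,cv2.MORPH_OPEN,np.ones((3,3),np.uint8)); k,l,st,ce=cv2.connectedComponentsWithStats(D)
    print(n,[(st[i].tolist()) for i in range(1,k) if st[i,4]>30])
    for P in((.610,-.237),(.610,-.150),(.610,-.065)): print('rim',np.round(proj(d[n],[(P[0],P[1],.09),(P[0],P[1],.012)])).tolist())
    print('marker/tube diff near',n)
E
```

```text
56.0 [ 0.41341    -0.39328926  0.23274826] 0.04675483040601085 [-0.4  0.5  0.1]
[265. 283.] 549.5 [ 0.434 -0.207  0.017]
[206.  70.] 418.5 [0.332 0.872 0.017]
side [246, 352, 75, 22, 768] [[247.0, 367.20001220703125], [320.29998779296875, 353.3999938964844]] [[0.384, -0.397], [0.509, -0.381]] len 0.1259 yaw 0.123
scene [218, 150, 34, 16, 156] [[218.0, 165.0], [251.5, 151.1999969482422]] [[0.506, -0.385], [0.374, -0.402]] len 0.1335 yaw -3.016
side [[120, 0, 8, 5, 32], [213, 0, 111, 71, 5318], [138, 8, 11, 10, 52], [318, 27, 6, 8, 39], [128, 54, 7, 13, 56], [248, 55, 17, 7, 94], [278, 54, 12, 7, 69], [277, 62, 20, 8, 131], [225, 64, 18, 8, 118], [278, 71, 19, 9, 147], [298, 70, 22, 24, 299], [98, 73, 62, 25, 1304], [225, 73, 19, 9, 139], [252, 72, 19, 9, 133], [243, 83, 8, 7, 42], [87, 84, 6, 11, 43], [0, 93, 2, 17, 34], [234, 92, 32, 16, 291], [65, 103, 32, 16, 288], [96, 109, 89, 88, 3400], [223, 109, 109, 112, 6399], [0, 126, 28, 32, 446], [74, 151, 22, 28, 351], [0, 171, 17, 65, 760], [108, 195, 40, 36, 756], [331, 200, 5, 10, 42], [333, 212, 10, 9, 62], [246, 225, 42, 70, 1809], 
[... 648 characters left out ...]
 10, 61], [220, 32, 33, 61, 1154], [395, 32, 60, 24, 353], [449, 37, 5, 8, 35], [457, 48, 7, 11, 67], [458, 60, 6, 10, 53], [490, 63, 58, 26, 437], [523, 62, 34, 17, 298], [460, 80, 30, 17, 285], [406, 90, 9, 13, 56], [423, 95, 8, 11, 50], [462, 98, 6, 15, 64], [394, 116, 7, 14, 64], [401, 133, 6, 7, 33], [451, 147, 109, 123, 4199], [262, 148, 123, 36, 1901], [205, 173, 8, 7, 40], [256, 176, 47, 44, 892], [390, 178, 18, 13, 122], [388, 189, 27, 33, 578], [423, 198, 34, 32, 675], [271, 255, 36, 47, 1270], [375, 286, 36, 50, 1468], [307, 293, 36, 51, 1510]]
rim [[205.0, 177.0], [208.0, 200.0]]
rim [[218.0, 193.0], [221.0, 216.0]]
rim [[233.0, 211.0], [236.0, 234.0]]
marker/tube diff near scene
```

The stylus lies at (0.4335, -0.392) with yaw 0.123, which is the middle of the mat. I move the arm aside for an unobstructed final check.

Request:
arm_command(motion=[0.1,0,-0.2,-0.1,0,0.1,0,-0.4,-0.2,0,0.1,0,-0.6,-0.3,0,0.1,0,-0.8,-0.3,0,0.1,0,-1,-0.3,0,0.1,0,-1,-0.3,0,0.1,0,-1,-0.3,0,0.1,0,-1,-0.3,0,0.1,0,-1,-0.3,0,0.1,0,-1,-0.3,0])

```text
time_s: 57.2
tool_pos: [0.3893, -0.1962, 0.2937]
tcp_rot: [[0.993, 0.121, -0.001], [0.121, -0.993, 0.0], [-0.0, -0.001, -1.0]]
ft_force: [0.8, 0.0, -0.5]
width: 0.0466
grip_force: 0.0
```

Request:
arm_command(motion=[0.1,0,-0.2,0,0,0.1,0,-0.4,0,0,0.1,0,-0.6,0,0,0.1,0,-0.8,0,0,0.1,0,-1,0,0,0.1,0,-1,0,0,0.1,0,-1,0,0,0.1,0,-1,0,0,0.1,0,-1,0,0,0.1,0,-1,0,0])

```text
time_s: 58.2
tool_pos: [0.365, 0.0021, 0.2939]
tcp_rot: [[0.993, 0.12, -0.0], [0.12, -0.993, 0.0], [-0.0, -0.0, -1.0]]
ft_force: [0.1, 0.2, 1.0]
width: 0.0469
grip_force: 0.0
```

Request:
arm_command(motion=[0.1,0,-0.2,0,0,0.1,0,-0.4,0,0,0.1,0,-0.6,0,0,0.1,0,-0.8,0,0,0.1,0,-1,0,0,0.1,0,-1,0,0,0.1,0,-1,0,0,0.1,0,-1,0,0,0.1,0,-1,0,0,0.1,0,-1,0,0])

```text
time_s: 59.2
tool_pos: [0.3486, 0.1533, 0.2941]
tcp_rot: [[0.985, 0.171, -0.007], [0.172, -0.984, 0.038], [-0.001, -0.038, -0.999]]
ft_force: [0.2, 0.1, 0.9]
width: 0.047
grip_force: 0.0
```

```bash
python3 chk.py; python3 pots.py; python3 - <<'E'
from h import *
import pickle
d=pickle.load(open('s0.pkl','rb'))
for n in('side','scene'):
    b=snap(n)['color']; q=proj(d[n],[(x,y,z) for x in(.56,.66) for y in(-.30,-.02) for z in(.01,.1)]); x0,y0=q.min(0).astype(int);x1,y1=q.max(0).astype(int)
    old=cv2.imread(f'/tmp/{n}.png')
    D=abs(old[y0:y1,x0:x1].astype(int)-b[y0:y1,x0:x1]).max(2)
    E=(abs(d[n]['color'][y0:y1,x0:x1].astype(int)-b[y0:y1,x0:x1]).max(2)>25).astype(np.uint8)
    E=cv2.morphologyEx(E,cv2.MORPH_OPEN,np.ones((2,2),np.uint8)); k,l,st,ce=cv2.connectedComponentsWithStats(E)
    m=(D>35).astype(np.uint8); m=cv2.morphologyEx(m,cv2.MORPH_OPEN,np.ones((2,2),np.uint8)); print(n,'roi',(x0,y0,x1,y1),'changed since t=48.7:',int(m.sum()),'of',D.size)
    for i in range(1,k):
        if st[i,4]>60: print('  blob',(st[i,:4]+[x0,y0,0,0]).tolist(),st[i,4])
    # expected outline boxes of the three pots
    for y in(-.237,-.150,-.065):
        t=np.arange(0,6.3,.2); r=proj(d[n],[(.61+.027*np.cos(a),y+.027*np.sin(a),z) for a in t for z in(.012,.09)]); print('  pot box',np.r_[r.min(0),r.max(0)-r.min(0)].round().tolist())
E
```

```text
59.2 [0.3486292  0.15325892 0.29413752] 0.04702422726569005 [0.2 0.1 0.9]
[264. 270.] 1381.0 [ 0.435 -0.171  0.017]
[261. 234.] 421.5 [ 0.44  -0.058  0.017]
[264. 175.] 282.0 [0.471 0.17  0.017]
[265. 151.] 251.0 [0.483 0.287 0.017]
[233.  68.] 470.5 [0.428 0.875 0.017]
[284.  67.] 444.5 [0.613 0.877 0.017]
[258.  67.] 458.5 [0.52  0.877 0.017]
side [231, 352, 90, 25, 904] [[231.3000030517578, 368.8999938964844], [320.1000061035156, 353.6000061035156]] [[0.358, -0.398], [0.509, -0.382]] len 0.1512 yaw 0.106
scene [218, 148, 40, 18, 183] [[218.0, 165.10000610351562], [256.6000061035156, 149.0]] [[0.506, -0.385], [0.352, -0.405]] len 0.1553 yaw -3.013
59.3 [0.3485 0.1535 0.2941] 0.047
lid [0.476 0.217 0.058] 0.0009 521.5 243.5
lid [0.464 0.106 0.059] 0.0002 415.5 279.0
lid [ 0.436 -0.13   0.016] 0.0018 1002.5 543.5
w [ 78. 182.] 400.0 [[0.303 0.401 0.085]]
w [ 56. 174.] 425.5 [[0.308 0.428 0.085]]
w [ 35. 167.] 402.0 [[0.313 0.454 0.085]]
w [ 71. 146.] 481.0 [[0.345 0.408 0.085]]
w [522. 147.] 1984.5 [[ 0.434 -0.088  0.085]]
w [468. 133.] 2025.5 [[ 0.437 -0.026  0.085]]
w [352.  88.] 2755.5 [[0.459 0.108 0.085]]
w [255.  57.] 2896.0 [[0.471 0.211 0.085]]
side roi (np.int64(313), np.int64(186), np.int64(400), np.int64(316)) changed since t=48.7: 38 of 11310
  blob [323, 198, 57, 102] 2335
  blob [343, 225, 23, 15] 199
  pot box [345.0, 249.0, 34.0, 50.0]
  pot box [335.0, 221.0, 31.0, 47.0]
  pot box [327.0, 196.0, 29.0, 45.0]
scene roi (np.int64(178), np.int64(158), np.int64(261), np.int64(252)) changed since t=48.7: 85 of 7802
  blob [219, 158, 17, 9] 74
  blob [201, 172, 15, 19] 168
  blob [210, 188, 20, 12] 153
  blob [203, 197, 27, 10] 144
  blob [211, 205, 34, 18] 328
  blob [225, 216, 27, 25] 447
  pot box [195.0, 172.0, 23.0, 34.0]
  pot box [208.0, 187.0, 23.0, 35.0]
  pot box [222.0, 204.0, 24.0, 37.0]
```

Everything matches what's wanted: pot outlines on the deck are as predicted, the lids are flat in the tray, the short pots are unmoved, and the stylus is mid-mat. I'm handing in.

```bash
python3 -c "
from cell import manip
print(manip.sign_off())"
```

```text
the job is handed in; nothing more can be done
None
```

The job is handed in (no verdict came back): all three tall pots stand open on the deck, their lids are flat in the tray, the start button was pushed to its stop and the stylus is back mid-mat; the short pots stayed shut in place, and I saw no sign of the marker or tube moving, though I didn't measure them at the end.

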